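Pack the home-visit medicines into their fitted case and shut it

ROBOT

A 7-joint arm with a two-finger parallel gripper is mounted at the origin on a cart in front of the work surface, level with it; the furniture and walls round the work are solid. World frame = base frame: x ahead of the robot, y to its left, z up, the work surface at z = 0. Lengths are in m, angles in rad, forces in N, time in s.
With the tool pointing down it reaches from about 0.4 to 0.85 m from the base axis. Payload 10.4 kg.
Tool frame: the origin (TCP) lies at the very end of the fingers, on their centre line; the grasp point (between the pads) lies 19 mm behind it (env.grip_depth is the distance from the TCP to the grasp point, in m); z points along the fingers, y is the line along which they close (so a half turn about z gives the same grasp; the last joint's range is limited). The gripper opens to 87 mm and grips with 3 to 60 N. Pads are 19 mm wide; open, the fingers measure 117 mm over their backs; the gripper's body (75 mm by 190 mm) begins 51 mm behind the grasp point.
Start: joints at [-1.208, 0.332, -0.065, 1.46, 0.022, 1.35, -0.088], TCP at [0.235, 0.579, 0.198] pointing down, gripper open.
Joint ranges: [-2.6, 2.6], [-0.5, 2.12], [-1.47, 1.34], [0.16, 2.42], [-1.27, 4.41], [0.06, 2.06], [-2.6, 2.6]. Speed limits (rad/s): [2.22, 2.22, 2.79, 2.79, 3.14, 3.14, 3.14].

INTERFACE

Orientations are given as a rotation vector (axis times angle).
In Python, from cell import env gives the robot as it stands.
- The arm moves only by the tool move_arm, never from a script. Its argument "motion" is one flat list of numbers, 5 for each row, row after row: the shift along the world's x, y, z in cm, then the turn about the world's z in degrees, then the finger opening in cm, from 0 to 8.7. A call has 1 to 5 rows; each row shifts and turns the commanded pose from where the row before left it; what a row does not reach is not made up. A row lasts 1/8 s, in which the tool goes at most 62.5 mm and 10.7 degrees, less where a joint would pass 70% of its speed; a pose out of reach is approached as far as the arm can. A call with a gripper value outside its range is refused whole. The fingers move at their own pace and stop on an object; the grip force is fixed at half the most. Time passes only in rows, so rows that do not move let the fingers close. It gives the time, the measured TCP pose, the force, the opening and the grip force at its end, in the units of the state.
- env.sense(): the state, without advancing time (a new reading comes with each control period).
- env.capture(name): name is "scene" or "side" or "wrist"; returns a dict with "color" (384x512x3 uint8, red, green, blue), "mtx" (3x3 intrinsics, pixels), "dist" ([k1, k2, p1, p2, k3] as OpenCV has them; the pictures are not rectified), "R" (3x3) and "t" (3): a world point X has camera coordinates R X + t. Camera axes: x right, y down, z forward; pixel columns grow to the right and rows downward; lengths in m; the calibration is good to about 2 mm. A picture is of the moment at which its call begins. There is no depth.
- env.job_done(): hands the job in; it is judged then, once.
The state is a dict: "time_s": time; "joints": joint angles; "qd": joint speeds; "tau": joint torques, N m; "ee_pos": TCP position; "tool_rot": TCP orientation; "force": force on the tool from outside, world axes, zero at the start; "moment": the same for the moment, N m; "grip_width": opening from 0.0 (shut) to 1.0 (fully open); "gripper_force": force on a finger pad.
Only numpy, scipy, OpenCV 4.12 (cv2) and the standard library are available. Lean on these libraries where they do the work, as an engineer would, in place of code of your own. Each camera call takes 0.05 s, during which the arm holds its last target. There are 200 camera calls.

TASK

The four medicine containers standing in a row in the bench rack are to go out on a home visit. Move each one into the well of the carrying case that is made for it (dropper bottle in the small round well, vial in the medium one, pill bottle in the large one, carton in the oblong one), keeping them upright and setting each fully down so that the lid will clear it. Once all four are in and let go, close the lid completely.

Things in the scene. Friction and masses are not known exactly. Their poses are not given: they have to be found in the camera images.
- dropper: White plastic dropper bottle: round body 21 mm across up to 41 mm high, above it a tapering nozzle 12 mm wide, 62 mm tall in all. Origin: centre of its underside, z up. It stands in one of the four bays of the bench rack, a low grey tray fixed to the worktop (bays in one row, 60 mm pitch, floor 4 mm thick, walls 22 mm high, end walls 28 mm). Which container is in which bay varies.
- vial: Clear glass vial of blue solution with white cap: round, 32 mm across up to 62 mm, cap 23 mm across, 70 mm tall. Origin: centre of its underside, z up. Stands in a bay of the bench rack; each bay is 56 mm along the row by 58 mm across it inside.
- pills: Amber pill bottle with white cap: round, 42 mm across up to 60 mm, cap 30 mm across, 68 mm tall. Origin: centre of its underside, z up. Stands in a bay of the bench rack. In the way between rack and case stands a fixed microscope 0.46 m tall, filling x 0.44 to 0.69 m and y -0.04 to 0.17 m of the worktop: carry things round it on the robot's side.
- carton: Upright yellow cardboard medicine carton, 35 mm (its x) by 43 mm (its y), 75 mm tall. Origin: centre of its underside, z up. Stands in a bay of the bench rack with its 35 mm side across the row, to within 0.1 rad; a half turn makes no difference.
- well_small: Grey insert block in the case, 106 mm (its x) by 59 mm (its y) by 34 mm tall, a round well 28 mm across in its middle. Origin: centre of the block's underside, 6 mm above the worktop; axes as the case's. All four wells: floor 8 mm above the origin, 26 mm deep, mouth bevelled by 4 mm. Blocks stand fixed in a row along the case's y, 60 mm pitch, in varying order.
- well_medium: As well_small, but its round well is 39 mm across.
- well_large: As well_small, but its round well is 49 mm across.
- well_oblong: As well_small, but its well is rectangular: 44 mm along the block's x, 50 mm along its y.
- case: Aluminium carrying case fixed to the worktop, lower half 120 mm (its x) by 256 mm (its y), rim 42 mm high, the block tops 2 mm lower. Origin: centre of its underside; -x is its front. The lid's hinge axis runs along y at x = +60 mm, z = 42 mm. The hinge is stiff: the lid stays at any angle and takes about 3 N at its front edge to move.
- case_lid (a joint): Lid, a shell 56 mm high outside, 52 inside: 0 = closed (its top 98 mm above the worktop), grows as it opens, rad; starts at 1.6 to 1.75, upright behind the wells, stops at 1.95. A black thumb tab is in the middle of its front, 44 mm wide (along y): closed it points to -x, from 120 to 146 mm in front of the hinge axis and 4 to 12 mm above it; open it points up.

How it is judged:
By the outcome, as a careful person would: the job done as asked, in the order asked, and still so for the second after the job is handed in, with the robot touching nothing.
It also fails if it takes over 139 s, if anything falls off the work surface, if the arm or the gripper's body presses on something with over 40 N, if the wrist force passes 120 N, or if a joint passes its speed limit or range.

## Working session

There is one attempt and no reset: what is moved stays moved. The work goes in short steps, Python scripts to look and compute and a tool call to move; the robot and the scene stay as the last step left them, time stands still between calls to the robot, and variables do not carry over. Pictures are saved under pics/ and viewed, at most 14 in all, crops included, and the job is handed in when it is done.

Besides the shell and the picture viewer there is one more tool, called by a JSON object that holds its "api" and its "payload", one argument or row to a line. move_arm: Moves the arm, as the interface text tells. Its arguments: {"type":"object","properties":{"motion":{"type":"array"}},"required":["motion"]}

```bash
ls; mkdir -p pics; python3 - <<'E'
from cell import env
import cv2,numpy as np
s=env.sense();print(s['time_s'],s['ee_pos'],s['tool_rot'],s['grip_width'])
for n in("scene","side","wrist"):
    c=env.capture(n);cv2.imwrite(f"pics/{n}0.png",c['color'][:,:,::-1])
    print(n,(-c['R'].T@c['t']).round(3),c['R'][2].round(2),c['mtx'][0,0])
a=[cv2.imread(f"pics/{n}0.png") for n in("scene","side")]
E
```

```text
pics
0.0 [0.23501949 0.57867581 0.19722787] [-6.02144353e-01 -3.08312925e+00  2.24218999e-03] 0.9965795743499104
scene [-0.379 -0.482  0.545] [ 0.78  0.46 -0.41] 429.1685433262466
side [0.066 0.982 1.03 ] [ 0.31 -0.66 -0.68] 424.4376047731014
wrist [0.163 0.608 0.384] [ 0.27 -0.11 -0.96] 297.6607911258016
```

View pics/scene0.png

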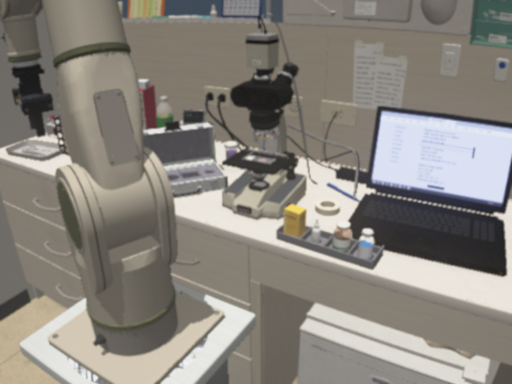

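View pics/side0.png

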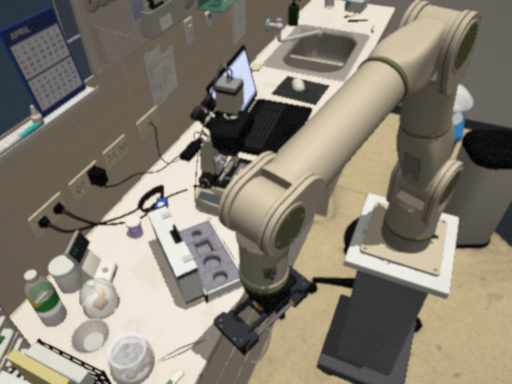

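View pics/wrist0.png

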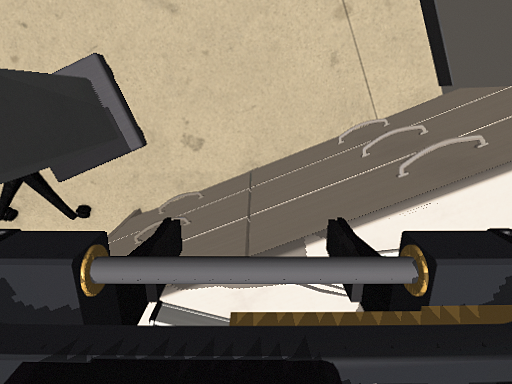

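The scene view shows the rack at about (330,245), with carton (293,220), dropper (316,232), pills (342,235) and vial (366,243). The case is at (180,165). In the side view the open case is at (200,250). The wrist camera sees the bench edge and the fingers.

```bash
cat > h.py <<'E'
from cell import env
import cv2,numpy as np
def ray(c,u,v,z):
    p=cv2.undistortPoints(np.array([[[u,v]]],float),c['mtx'],c['dist'])[0,0]
    o=-c['R'].T@c['t'];d=c['R'].T@np.array([p[0],p[1],1])
    return o+d*(z-o[2])/d[2]
def proj(c,X):
    return cv2.projectPoints(np.array(X,float).reshape(-1,3),cv2.Rodrigues(c['R'])[0],c['t'],c['mtx'],c['dist'])[0][:,0]
E
python3 - <<'E'
import cv2,numpy as np
a=cv2.imread('pics/scene0.png')[195:270,270:390]; b=cv2.imread('pics/side0.png')[195:310,140:250]
r=lambda i,k:cv2.resize(i,None,fx=k,fy=k,interpolation=cv2.INTER_CUBIC)
a=r(a,6);b=r(b,5)
cv2.imwrite('pics/a1.png',a);cv2.imwrite('pics/b1.png',b)
E
```

```text
(no output)
```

View pics/a1.png

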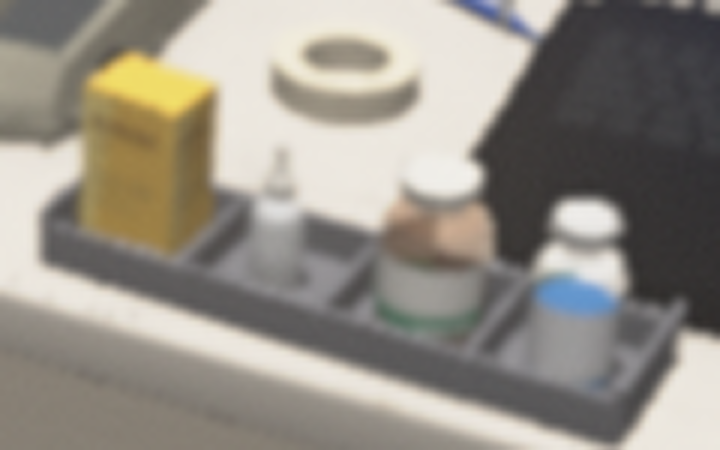

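View pics/b1.png

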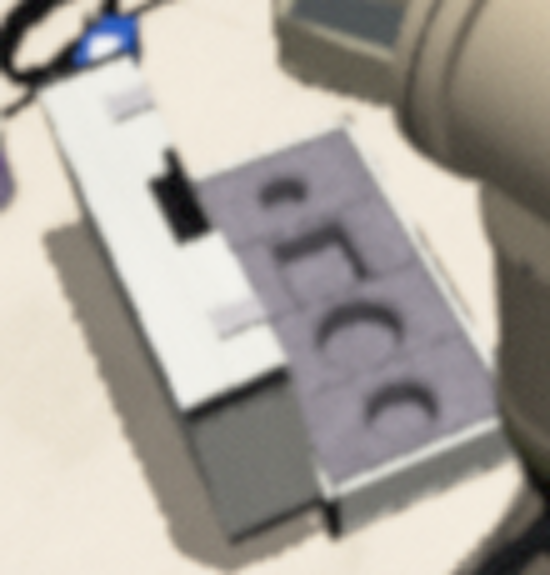

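The rack crop shows carton, dropper, pills and vial from left to right. The case crop shows the wells from far to near: small (283,193), oblong (322,258), large (359,337), medium (402,410).

```bash
python3 - <<'E'
from h import *
s=env.capture('scene');d=env.capture('side')
S=lambda x,y,z:ray(s,(x+.5)/6-.5+270,(y+.5)/6-.5+195,z)[:2].round(4)
D=lambda x,y,z:ray(d,(x+.5)/5-.5+140,(y+.5)/5-.5+195,z)[:2].round(4)
for n,p in dict(vial=(587,213,.074),pills=(445,178,.072),dropper=(281,152,.066),c1=(135,52,.079),c2=(217,88,.079),c3=(175,112,.079),c4=(88,82,.079),rackL=(42,262,0),rackR=(615,440,0),rackLt=(42,212,.028),rackRt=(620,395,.028),rackRbt=(683,302,.028)).items():print(n,S(*p))
for n,p in dict(small=(283,193,.04),obl=(322,258,.04),large=(359,337,.04),med=(402,410,.04),ff=(347,124,.042),nf=(500,420,.042),nb=(335,492,.042)).items():print(n,D(*p))
print(env.sense()['time_s'])
E
```

```text
vial [ 0.425  -0.2792]
pills [ 0.4275 -0.2238]
dropper [ 0.426  -0.1585]
c1 [ 0.451  -0.0835]
c2 [ 0.439  -0.1251]
c3 [ 0.4131 -0.1194]
c4 [ 0.4187 -0.0791]
rackL [ 0.4058 -0.0667]
rackR [ 0.3987 -0.3065]
rackLt [ 0.3986 -0.0702]
rackRt [ 0.3861 -0.3089]
rackRbt [ 0.4572 -0.3117]
small [0.591  0.2721]
obl [0.5441 0.3078]
large [0.4961 0.3508]
med [0.45  0.386]
ff [0.5812 0.2071]
nf [0.396  0.3716]
nb [0.4582 0.449 ]
0.25
```

{"api": "move_arm", "payload": {
  "motion": [4, -2, 4, 10.4, 8.7, 4, -2, 4, 10.4, 8.7, 5, -3, 1, 10.4, 8.7, 5, -3, 0, 10.4, 8.7, 5, -3, 0, 10.4, 8.7]
}}

```text
time_s: 0.88
ee_pos: [0.4662, 0.4483, 0.2882]
tool_rot: [-0.817, 3.033, 0.001]
force: [-0.1, 1.5, -0.5]
grip_width: 1.0
gripper_force: 0.0
```

{"api": "move_arm", "payload": {
  "motion": [5, -3, 0, 10.4, 8.7, 5, -3, 0, 10.4, 8.7, 0, 0, 0, 0, 8.7, 0, 0, 0, 0, 8.7]
}}

```text
time_s: 1.38
ee_pos: [0.5644, 0.3896, 0.2877]
tool_rot: [1.341, -2.84, -0.001]
force: [0.1, 1.2, 0.1]
grip_width: 0.996
gripper_force: 0.0
```

```bash
python3 - <<'E'
from h import *
s=env.sense();print(s['time_s'],s['ee_pos'],cv2.Rodrigues(s['tool_rot'])[0][:,1],s['joints'].round(2) if hasattr(s['joints'],'round') else s['joints'])
c=env.capture('wrist');cv2.imwrite("pics/w2.png",c['color'][:,:,::-1])
np.savez('w2.npz',**{k:c[k] for k in c})
E
```

```text
1.375 [0.56444765 0.38964316 0.28769074] [-0.77205532  0.63555479  0.00083082] [-0.65  0.45 -0.04  1.12  0.02  1.58  1.77]
```

View pics/w2.png

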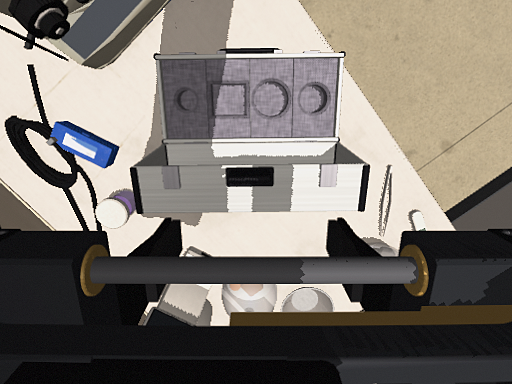

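Wrist view: wells from left at (188,98) small, (231,97) oblong, (270,98) large, (314,97) medium. The upright lid is below them, with the tab at (249,176).

```bash
python3 - <<'E'
from h import *
c=np.load('w2.npz');c={k:c[k] for k in c}
P=np.array([ray(c,u,v,.04)[:2] for u,v in((188,98),(231,97.5),(270,98),(314,98))]);print(P.round(4))
d=P[3]-P[0];print('yaw y',np.degrees(np.arctan2(d[1],d[0])),np.linalg.norm(d))
for u,v in((157,56),(344,56),(226,176),(273,176)):print(ray(c,u,v,.042 if v<60 else .175)[:2].round(4))
im=cv2.imread('pics/w2.png')[45:190,135:365];cv2.imwrite('pics/w2c.png',cv2.resize(im,None,fx=3.4,fy=3.4,interpolation=cv2.INTER_CUBIC))
E
```

```text
[[0.587  0.2699]
 [0.5401 0.3079]
 [0.4984 0.3432]
 [0.4507 0.3824]]
yaw y 140.46657143593677 0.17673016127089772
[0.5816 0.2034]
[0.3872 0.3639]
[0.5875 0.3701]
[0.5499 0.4012]
```

View pics/w2c.png

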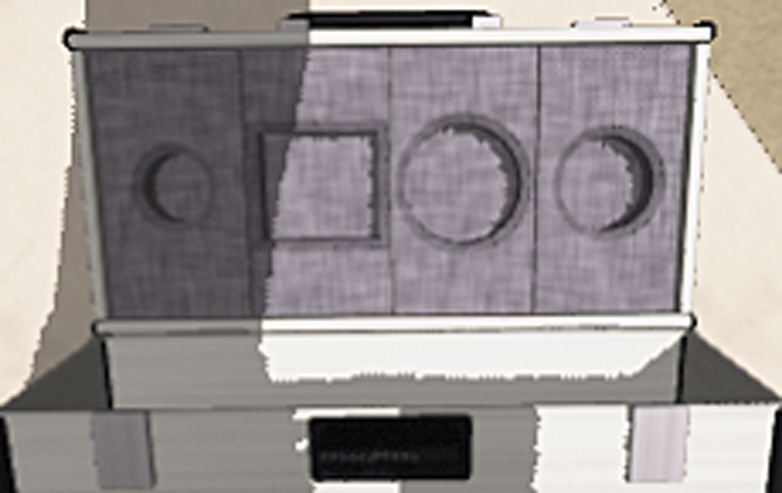

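The crop gives the bevelled mouth centres as small (173,187), oblong (317,184), large (463,181) and medium (609,182), evenly spaced.

```bash
python3 - <<'E'
from h import *
c=np.load('w2.npz');c={k:c[k] for k in c}
W=lambda x,y,z:ray(c,135+(x+.5)/3.4-.5,45+(y+.5)/3.4-.5,z)[:2]
P=np.array([W(*p,.04) for p in((173,186.5),(317,184.5),(463.5,181.5),(609,182))]);print(P.round(4))
q=np.array([-90,-30,30,90])/1000
a=np.polyfit(q,P[:,0],1),np.polyfit(q,P[:,1],1);print(a,np.degrees(np.arctan2(a[1][0],a[0][0])))
ctr=P.mean(0);th=np.arctan2(a[1][0],a[0][0]);ey=np.array([np.cos(th),np.sin(th)]);ex=np.array([ey[1],-ey[0]])
print('wells',[(ctr+k*ey).round(4) for k in q],'ex',ex)
for p,z in (((72,38),.042),((712,32),.042),((97,327),.042),((692,322),.042),((310,418),.188),((470,416),.188)):
    r=W(*p,z)-ctr;print((r@ex).round(4),(r@ey).round(4))
E
```

```text
[[0.591  0.2692]
 [0.5447 0.3065]
 [0.4973 0.3441]
 [0.4511 0.3824]]
(array([-0.77876291,  0.52103723]), array([0.62862215, 0.32555094])) 141.0893203404577
wells [array([0.5911, 0.269 ]), array([0.5444, 0.3067]), array([0.4977, 0.3444]), array([0.451 , 0.3821])] ex [0.62810811 0.77812609]
-0.0572 -0.1254
-0.0566 0.1281
0.0574 -0.1263
0.058 0.1278
0.0645 -0.0223
0.0644 0.0241
```

{"api": "move_arm", "payload": {
  "motion": [-5.2, -1.2, 0, -10, 8.7, -5.2, -1.2, 0, -10, 8.7, -5.2, -1.2, 0, -10, 8.7, -5.2, -1.2, 0, -10, 8.7, -5.4, -1.2, 0, -10, 8.7]
}}

```text
time_s: 2.05
ee_pos: [0.2998, 0.3296, 0.2883]
tool_rot: [-0.01, 3.141, 0.001]
force: [-0.3, 0.5, 1.1]
grip_width: 1.005
gripper_force: 0.0
```

{"api": "move_arm", "payload": {
  "motion": [0.7, -5.4, 0, 0, 8.7, 0.7, -5.4, 0, 0, 8.7, 0.7, -5.4, 0, 0, 8.7, 0.7, -5.4, 0, 0, 8.7, 0.7, -5.4, 0, 0, 8.7]
}}

```text
time_s: 2.68
ee_pos: [0.3372, 0.0586, 0.2883]
tool_rot: [-0.019, 3.14, 0.002]
force: [0.7, -0.5, 0.3]
grip_width: 0.996
gripper_force: 0.0
```

{"api": "move_arm", "payload": {
  "motion": [0.7, -5.4, 0, 0, 8.7, 0.7, -5.4, 0, 0, 8.7, 0.7, -5.4, 0, 0, 8.7, 0, -5.4, 0, 0, 8.7, 0, -5, 0, 0, 8.7]
}}

```text
time_s: 3.3
ee_pos: [0.3587, -0.2073, 0.2882]
tool_rot: [-0.019, 3.14, 0.002]
force: [0.2, 0.1, 0.5]
grip_width: 0.998
gripper_force: 0.0
```

{"api": "move_arm", "payload": {
  "motion": [5, 0, 0, 0, 8.7, 5, 0, 0, 0, 8.7, 4, 0, 0, 0, 8.7, 0, 0, 0, 0, 8.7, 0, 0, 0, 0, 8.7]
}}

```text
time_s: 3.92
ee_pos: [0.4983, -0.2061, 0.288]
tool_rot: [0.017, -3.141, -0.0]
force: [-0.2, -0.5, -0.0]
grip_width: 1.0
gripper_force: 0.0
```

```bash
python3 - <<'E'
from h import *
s=env.sense();print(s['time_s'],s['ee_pos'],cv2.Rodrigues(s['tool_rot'])[0][:,1],np.round(s['joints'],2))
c=env.capture('wrist')
np.savez('w3.npz',**{k:c[k] for k in c})
im=c['color'][0:240,:,::-1];cv2.imwrite('pics/w3.png',cv2.resize(im,None,fx=1.56,fy=1.56,interpolation=cv2.INTER_CUBIC))
E
```

```text
3.925 [ 0.49834755 -0.20610531  0.28795164] [-1.07324494e-02  9.99942358e-01  3.07838354e-04] [-0.56  0.13  0.97  1.58 -0.11  1.49  2.  ]
```

View pics/w3.png

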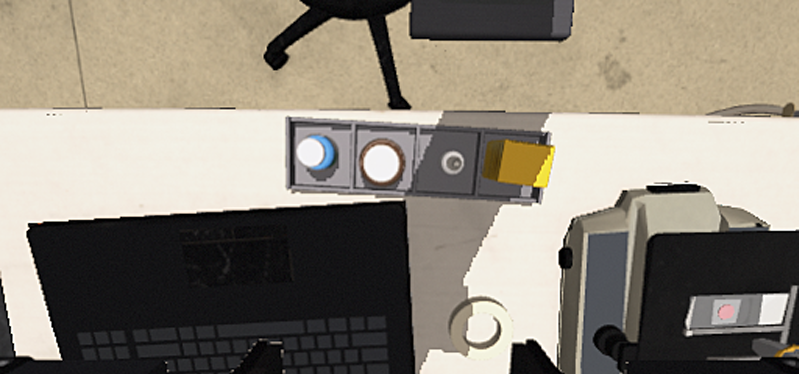

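The rack in the wrist view (scale 1.56): vial cap at (315,153), pills cap (381,163), dropper tip (454,160), carton top around (525,164). The rack is slightly turned.

```bash
python3 - <<'E'
from h import *
c=np.load('w3.npz');c={k:c[k] for k in c}
im=c['color'][70:135,180:360,::-1]
cv2.imwrite('pics/w3c.png',cv2.resize(im,None,fx=4.4,fy=4.4,interpolation=cv2.INTER_CUBIC))
E
```

```text
(no output)
```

View pics/w3c.png

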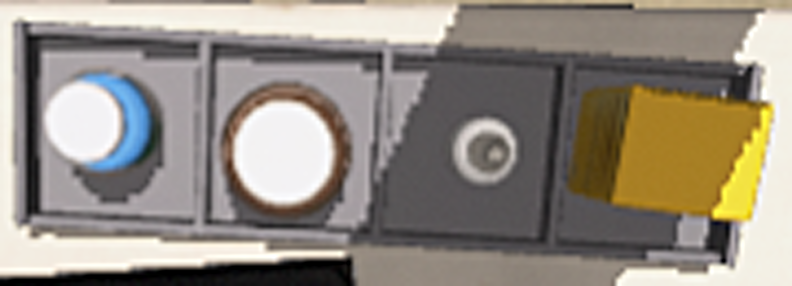

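Crop: vial cap centre (84,122), pills cap (284,152), dropper shoulder (486,152), carton top corners (631,86), (774,104), (750,220), (612,203).

```bash
python3 - <<'E'
from h import *
c=np.load('w3.npz');c={k:c[k] for k in c}
W=lambda x,y,z:ray(c,180+(x+.5)/4.4-.5,70+(y+.5)/4.4-.5,z)[:2]
for n,p in dict(vial=(84.5,122,.074),pills=(284.5,152,.072),drop=(486,152,.045),tip=(489,150,.066)).items():print(n,W(*p).round(4))
Q=np.array([W(*p,.079) for p in((631,86),(774,104),(750,220),(612,203))]);print(Q.round(4),Q.mean(0))
e=Q[1]-Q[0];f=Q[2]-Q[3];g=Q[3]-Q[0];h=Q[2]-Q[1]
for v in(e,f,g,h):print(np.linalg.norm(v),np.degrees(np.arctan2(v[1],v[0])))
R=np.array([W(*p,.028) for p in((16,22),(762,64),(738,262),(18,232))]);print(R.round(3))
E
```

```text
vial [ 0.4214 -0.2792]
pills [ 0.4295 -0.2205]
drop [ 0.4294 -0.1575]
tip [ 0.4284 -0.1591]
[[ 0.4098 -0.1205]
 [ 0.4142 -0.0786]
 [ 0.4472 -0.0823]
 [ 0.4428 -0.1237]] [ 0.42853016 -0.10128047]
0.04209383668113978 83.97298668399793
0.0415660689650972 83.89992848888667
0.03315901110865581 -5.526318176544978
0.03321159917648325 -6.4376701799993965
[[ 0.391 -0.308]
 [ 0.401 -0.067]
 [ 0.465 -0.069]
 [ 0.457 -0.311]]
```

{"api": "move_arm", "payload": {
  "motion": [-1.5, -1.5, -2.5, 10.1, 7, -1.5, -1.5, -2.5, 10.1, 7, -1.5, -1.5, -2.5, 10.1, 7, -1.5, -1.5, -2.5, 10.1, 7, -1.5, -1.3, -2.5, 10.1, 7]
}}

```text
time_s: 4.6
ee_pos: [0.4431, -0.2609, 0.1924]
tool_rot: [0.887, -2.957, 0.01]
force: [-0.1, -0.2, 0.3]
grip_width: 0.812
gripper_force: 0.0
```

{"api": "move_arm", "payload": {
  "motion": [0, 0, -3, 0, 6, 0, 0, -3, 0, 6, 0, 0, -3, 0, 6, 0, 0, -1.5, 0, 6, 0, 0, -1.5, 0, 6]
}}

```text
time_s: 5.22
ee_pos: [0.4441, -0.2613, 0.0718]
tool_rot: [0.886, -2.956, 0.01]
force: [-0.0, -0.1, 0.5]
grip_width: 0.686
gripper_force: 0.0
```

{"api": "move_arm", "payload": {
  "motion": [-1.1, -0.9, 0, 9, 6, -1, -0.9, 0, 9, 6, 0, 0, -1.7, 0, 6, 0, 0, -1.7, 0, 6, 0, 0, 0, 0, 6]
}}

```text
time_s: 5.85
ee_pos: [0.4283, -0.2654, 0.0223]
tool_rot: [1.006, -2.881, -0.016]
force: [0.0, 1.4, 1.5]
grip_width: 0.689
gripper_force: 0.2
```

{"api": "move_arm", "payload": {
  "motion": [0, 0, 1.8, 0, 6, 0, -0.5, 0, -8, 6, 0, 0, 0, 0, 6]
}}

```text
time_s: 6.22
ee_pos: [0.4295, -0.2701, 0.0413]
tool_rot: [0.806, -2.946, -0.024]
force: [0.0, 0.2, -0.9]
grip_width: 0.689
gripper_force: 0.1
```

```bash
cat >> h.py <<'E'
def st():
    s=env.sense();y=cv2.Rodrigues(np.array(s['tool_rot']))[0][:,1]
    print(round(s['time_s'],2),np.round(s['ee_pos'],4),'yaw',np.degrees(np.arctan2(y[1],y[0])).round(1),'j',np.round(s['joints'],2),'F',np.round(s['force'],1),'w',round(s['grip_width']*87,1),s['gripper_force'])
E
python3 -c "from h import *;st()"
```

```text
6.22 [ 0.4295 -0.2701  0.0413] yaw 120.5 j [ 0.57  0.29 -0.15  1.87  0.1   1.06  2.48] F [ 0.   0.2 -0.9] w 60.0 0.12173567432910204
```

{"api": "move_arm", "payload": {
  "motion": [-0.6, -0.9, 0, -9, 6, 0, 0, -0.3, 0, 6, 0, 0, 0, 0, 6]
}}

```text
time_s: 6.6
ee_pos: [0.4233, -0.2783, 0.038]
tool_rot: [0.58, -3.0, -0.036]
force: [-0.5, 0.1, 0.8]
grip_width: 0.688
gripper_force: 0.0
```

```bash
python3 - <<'E'
from h import *
st();c=env.capture('wrist');cv2.imwrite('pics/w4.png',c['color'][:,:,::-1])
E
```

```text
6.6 [ 0.4233 -0.2783  0.038 ] yaw 111.8 j [ 0.57  0.3  -0.12  1.87  0.08  1.06  2.37] F [-0.5  0.1  0.8] w 59.9 0.0
```

View pics/w4.png

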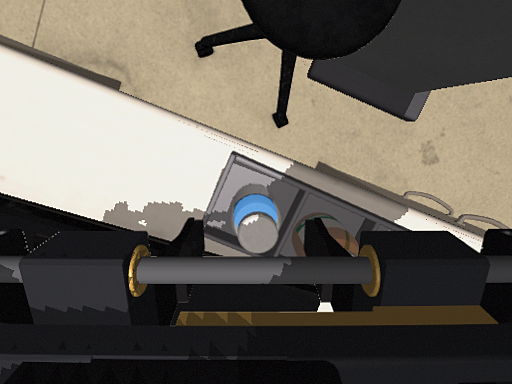

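The vial stands upright between the fingers at (256,225), centred.

{"api": "move_arm", "payload": {
  "motion": [0, 0, 0, 0, 0, 0, 0, 0, 0, 0, 0, 0, 0, 0, 0, 0, 0, 0, 0, 0]
}}

```text
time_s: 7.15
ee_pos: [0.4232, -0.2793, 0.0387]
tool_rot: [0.572, -3.002, -0.035]
force: [0.1, 0.3, 0.1]
grip_width: 0.319
gripper_force: 0.1
```

{"api": "move_arm", "payload": {
  "motion": [0, 0, 0, 0, 0, 0, 0, 0, 0, 0, 0, 0, 0, 0, 0]
}}

```text
time_s: 7.52
ee_pos: [0.4231, -0.2792, 0.0386]
tool_rot: [0.572, -3.002, -0.035]
force: [-0.1, -0.2, 0.5]
grip_width: 0.248
gripper_force: 29.9
```

```bash
python3 - <<'E'
from h import *
st();c=env.capture('wrist');s=env.capture('scene');d=env.capture('side')
a=cv2.resize(c['color'][140:300,150:390,::-1],None,fx=2,fy=2);b=cv2.resize(s['color'][190:280,260:395,::-1],None,fx=3.55,fy=3.55,interpolation=cv2.INTER_CUBIC)[:320,:480]
cv2.imwrite('pics/v5.png',np.vstack([a,b[:270]]))
E
```

```text
7.53 [ 0.4231 -0.2792  0.0386] yaw 111.5 j [ 0.58  0.3  -0.12  1.87  0.08  1.06  2.36] F [-0.1 -0.2  0.5] w 21.6 29.943020851860638Traceback (most recent call last):
  File "<stdin>", line 4, in <module>
    return _nx.concatenate(arrs, 0, dtype=dtype, casting=casting)
           ~~~~~~~~~~~~~~~^^^^^^^^^^^^^^^^^^^^^^^^^^^^^^^^^^^^^^^
ValueError: all the input array dimensions except for the concatenation axis must match exactly, but along dimension 1, the array at index 0 has size 480 and the array at index 1 has size 479
```

```bash
python3 - <<'E'
from h import *
c=env.capture('wrist');s=env.capture('scene')
a=cv2.resize(c['color'][140:300,150:390,::-1],(480,320));b=cv2.resize(s['color'][190:270,260:400,::-1],(480,275),interpolation=cv2.INTER_CUBIC)
cv2.imwrite('pics/v5.png',np.vstack([a,b]))
E
```

```text
(no output)
```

View pics/v5.png

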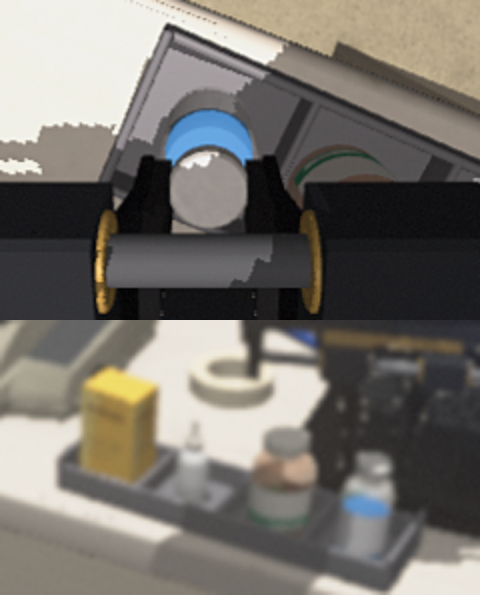

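The vial is upright between the pads, which bear just under its cap. I'll lift it and check the hold.

{"api": "move_arm", "payload": {
  "motion": [0, 0, 3, 0, 0, 0, 0, 4, 0, 0, -1, 1, 4, 0, 0, -2.5, 4, 1, 0, 0, -2.5, 4, 0, 0, 0]
}}

```text
time_s: 8.4
ee_pos: [0.363, -0.1884, 0.1595]
tool_rot: [0.572, -3.004, -0.034]
force: [-0.0, 0.7, -0.7]
grip_width: 0.247
gripper_force: 29.9
```

{"api": "move_arm", "payload": {
  "motion": [-1, 5, 0, -2, 0, -0.5, 5, 0, -2, 0, 0, 5, 0, -2, 0, 0, 5, 0, -2, 0, 0, 5, 0, 0, 0]
}}

```text
time_s: 9.02
ee_pos: [0.3479, 0.0622, 0.1588]
tool_rot: [0.36, -3.037, -0.043]
force: [1.2, -0.1, 0.2]
grip_width: 0.247
gripper_force: 30.0
```

```bash
python3 - <<'E'
from h import *
st();c=env.capture('wrist');s=env.capture('scene')
a=cv2.resize(c['color'][140:300,150:390,::-1],(480,320));b=cv2.resize(s['color'][100:240,150:395,::-1],(480,275),interpolation=cv2.INTER_CUBIC)
cv2.imwrite('pics/v6.png',np.vstack([a,b]))
E
```

```text
9.03 [0.3479 0.0622 0.1588] yaw 103.5 j [ 0.31 -0.17 -0.51  2.07 -0.12  1.3   1.65] F [ 1.2 -0.1  0.2] w 21.5 29.956175455977245
```

View pics/v6.png

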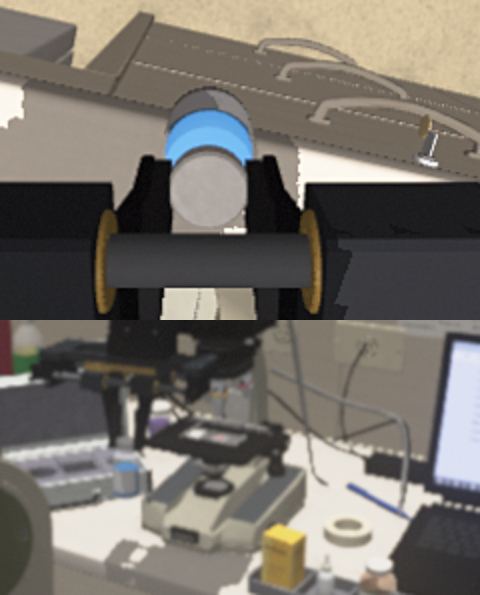

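The vial hangs upright in the fingers. I'll check its height in the hand by projection.

```bash
python3 - <<'E'
from h import *
s=env.capture('scene');p=np.array(env.sense()['ee_pos'])
print(proj(s,[p+[0,0,k] for k in(.036,.019,0,-.034)]).round(1))
im=s['color'];hsv=cv2.cvtColor(im,cv2.COLOR_RGB2HSV)
m=cv2.inRange(hsv,(95,90,60),(125,255,255));m[:, :190]=0;m[:,240:]=0
v,u=np.nonzero(m[140:220]);print(u.min(),u.max(),v.min()+140,v.max()+140)
for r in range(150,204,2):print(r,[tuple(x) for x in im[r,209:221:3]])
E
```

```text
[[214.9 160.9]
 [215.3 167.9]
 [215.7 175.6]
 [216.4 189. ]]
210 220 173 176
150 [(np.uint8(44), np.uint8(44), np.uint8(43)), (np.uint8(62), np.uint8(62), np.uint8(60)), (np.uint8(194), np.uint8(188), np.uint8(178)), (np.uint8(224), np.uint8(219), np.uint8(205))]
152 [(np.uint8(46), np.uint8(45), np.uint8(43)), (np.uint8(62), np.uint8(61), np.uint8(59)), (np.uint8(186), np.uint8(180), np.uint8(171)), (np.uint8(225), np.uint8(220), np.uint8(207))]
154 [(np.uint8(46), np.uint8(45), np.uint8(45)), (np.uint8(57), np.uint8(55), np.uint8(55)), (np.uint8(182), np.uint8(177), np.uint8(168)), (np.uint8(229), np.uint8(223), np.uint8(213))]
156 [(np.uint8(46), np.uint8(45), np.uint8(45)), (np.uint8(58), np.uint8(57), np.uint8(56)), (np.uint8(179), np.uint8(174), np.uint8(165)), (np.uint8(226), np.uint8(221), np.uint8(208))]
158 [(np.uint8(49), np.uint8(48), np.uint8(47)), (np.uint8(63), np.uint8(62), np.uint8(61)), (np.uint8(166), np.uint8(162), np.uint8(155)), (np.uint8(217), np.uint8(208), np.uint8(196))]
160 [(np.uint8(52), np.uint8(51), np.uint8(51)), (np.uint8(113), np.uint8(111), np.uint8
[... 3447 characters left out ...]
uint8(231), np.uint8(223)), (np.uint8(236), np.uint8(231), np.uint8(224)), (np.uint8(236), np.uint8(231), np.uint8(223))]
198 [(np.uint8(236), np.uint8(231), np.uint8(223)), (np.uint8(236), np.uint8(231), np.uint8(223)), (np.uint8(236), np.uint8(230), np.uint8(222)), (np.uint8(236), np.uint8(232), np.uint8(223))]
200 [(np.uint8(235), np.uint8(230), np.uint8(222)), (np.uint8(235), np.uint8(230), np.uint8(222)), (np.uint8(236), np.uint8(231), np.uint8(223)), (np.uint8(235), np.uint8(230), np.uint8(222))]
202 [(np.uint8(234), np.uint8(229), np.uint8(221)), (np.uint8(235), np.uint8(230), np.uint8(222)), (np.uint8(235), np.uint8(230), np.uint8(221)), (np.uint8(234), np.uint8(229), np.uint8(221))]
```

{"api": "move_arm", "payload": {
  "motion": [-1, 4.8, 0, 4, 0, -1, 4.8, 0, 4, 0, -1, 4.8, 0, 4, 0, -1, 4.8, 0, 4, 0, -0.8, 4.8, 0, 4, 0]
}}

```text
time_s: 9.8
ee_pos: [0.3005, 0.3012, 0.1587]
tool_rot: [0.883, -2.925, -0.02]
force: [0.9, -0.8, -0.7]
grip_width: 0.245
gripper_force: 30.0
```

{"api": "move_arm", "payload": {
  "motion": [3, 1.6, 0, 4, 0, 3, 1.6, 0, 4, 0, 3, 1.6, 0, 4, 0, 3, 1.6, 0, 4, 0, 3, 1.6, 0, 2, 0]
}}

```text
time_s: 10.42
ee_pos: [0.4522, 0.3798, 0.1578]
tool_rot: [1.328, -2.748, 0.002]
force: [-0.1, 0.3, 0.7]
grip_width: 0.25
gripper_force: 30.0
```

{"api": "move_arm", "payload": {
  "motion": [0, 0, 0, 0, 0, 0, 0, 0, 0, 0]
}}

```text
time_s: 10.68
ee_pos: [0.4501, 0.38, 0.1581]
tool_rot: [1.327, -2.749, 0.001]
force: [-0.2, 0.2, -0.6]
grip_width: 0.248
gripper_force: 30.0
```

```bash
python3 -c "from h import *;st()"
```

```text
10.68 [0.4501 0.38   0.1581] yaw 141.4 j [-0.14  0.48 -0.84  1.49  0.31  1.41  1.48] F [-0.2  0.2 -0.6] w 21.6 29.99030668234809
```

{"api": "move_arm", "payload": {
  "motion": [0.1, 0.3, -3, 0, 0, 0, 0, -3, 0, 0, 0, 0, -1.2, 0, 0, 0, 0, -0.8, 0, 0, 0, 0, 0, 0, 0]
}}

```text
time_s: 11.3
ee_pos: [0.4512, 0.3837, 0.079]
tool_rot: [1.328, -2.749, -0.0]
force: [-0.5, 0.1, 0.3]
grip_width: 0.248
gripper_force: 30.0
```

{"api": "move_arm", "payload": {
  "motion": [0, 0, -0.8, 0, 0, 0, 0, -0.8, 0, 0, 0, 0, -0.8, 0, 0, 0, 0, 0, 0, 0]
}}

```text
time_s: 11.8
ee_pos: [0.4508, 0.3834, 0.0538]
tool_rot: [1.328, -2.748, 0.0]
force: [-0.7, 0.6, -0.7]
grip_width: 0.246
gripper_force: 30.0
```

{"api": "move_arm", "payload": {
  "motion": [0, 0, -0.3, 0, 0, 0, 0, -0.2, 0, 0, 0, 0, 0, 0, 0]
}}

```text
time_s: 12.18
ee_pos: [0.4511, 0.3837, 0.0496]
tool_rot: [1.328, -2.749, -0.0]
force: [-0.8, 0.5, -0.3]
grip_width: 0.249
gripper_force: 30.0
```

{"api": "move_arm", "payload": {
  "motion": [0, 0, -0.1, 0, 0, 0, 0, 0, 0, 3.6, 0, 0, 0, 0, 3.6, 0, 0, 0, 0, 3.6]
}}

```text
time_s: 12.68
ee_pos: [0.4512, 0.3838, 0.0487]
tool_rot: [1.328, -2.749, -0.0]
force: [0.2, -0.8, -0.5]
grip_width: 0.406
gripper_force: 0.0
```

{"api": "move_arm", "payload": {
  "motion": [0, 0, 2, 0, 3.6, 0, 0, 4, 0, 4, 0, 0, 4, 0, 5, 0, 0, 0, 0, 5]
}}

```text
time_s: 13.18
ee_pos: [0.4523, 0.3856, 0.1534]
tool_rot: [1.331, -2.755, -0.002]
force: [0.9, 0.6, 0.6]
grip_width: 0.552
gripper_force: 0.0
```

```bash
python3 - <<'E'
from h import *
st();c=env.capture('wrist');s=env.capture('side')
a=cv2.resize(c['color'][0:300,:,::-1],(512,300));b=cv2.resize(s['color'][195:310,120:280,::-1],(512,300),interpolation=cv2.INTER_CUBIC)
cv2.imwrite('pics/v7.png',np.vstack([a,b]))
E
```

```text
13.18 [0.4523 0.3856 0.1534] yaw 141.5 j [-0.14  0.49 -0.84  1.49  0.32  1.4   1.47] F [0.9 0.6 0.6] w 48.0 0.0
```

View pics/v7.png

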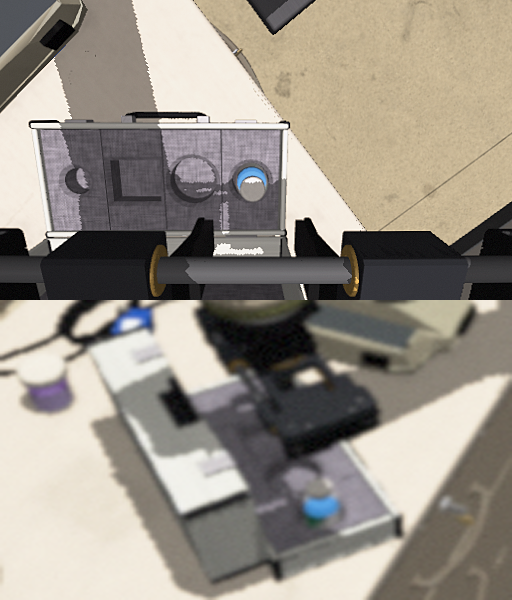

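Picture: the vial stands upright in the medium well (250,180), and the side view agrees. Back for the pill bottle.

{"api": "move_arm", "payload": {
  "motion": [-3, -1.7, 0, -5, 6, -3, -1.7, 0, -5, 6, -3, -1.7, 0, -5, 6, -3, -1.7, 0, -5, 6, -3, -2, 0, -5, 6]
}}

```text
time_s: 13.9
ee_pos: [0.2997, 0.295, 0.1479]
tool_rot: [0.698, -2.973, -0.029]
force: [-0.2, -1.3, 0.1]
grip_width: 0.689
gripper_force: 0.0
```

{"api": "move_arm", "payload": {
  "motion": [1, -5, 0, -3, 6, 1, -5, 0, -3, 6, 1, -5, 0, -2, 6, 1, -5, 0, -2, 6, 0.8, -5, 0, 0, 6]
}}

```text
time_s: 14.52
ee_pos: [0.3487, 0.0439, 0.1483]
tool_rot: [0.439, -3.025, -0.041]
force: [1.6, 0.2, 0.0]
grip_width: 0.693
gripper_force: 0.0
```

{"api": "move_arm", "payload": {
  "motion": [0, -5, 0, 0, 6, 0.5, -5, 0, 0, 6, 0.5, -5, 0, 0, 6, 2, -5, 0, 0, 6, 4, -5, 0, 0, 6]
}}

```text
time_s: 15.15
ee_pos: [0.4177, -0.2049, 0.1484]
tool_rot: [0.439, -3.024, -0.041]
force: [1.3, 1.3, 1.3]
grip_width: 0.688
gripper_force: 0.0
```

{"api": "move_arm", "payload": {
  "motion": [1, -1, 0, 0, 6, 0, 0, 0, 0, 6]
}}

```text
time_s: 15.4
ee_pos: [0.4278, -0.2127, 0.1477]
tool_rot: [0.44, -3.024, -0.043]
force: [0.1, 0.6, -0.0]
grip_width: 0.687
gripper_force: 0.0
```

```bash
python3 -c "from h import *;st()"
```

```text
15.4 [ 0.4278 -0.2127  0.1477] yaw 106.5 j [ 0.57  0.13 -0.23  1.82  0.05  1.28  2.18] F [ 0.1  0.6 -0. ] w 59.8 0.0
```

{"api": "move_arm", "payload": {
  "motion": [0.1, -0.9, -2, 0, 6, 0, 0, -3, 0, 6, 0, 0, -3, 0, 6, 0, 0, -2, 0, 6, 0, 0, -1.2, 0, 6]
}}

```text
time_s: 16.02
ee_pos: [0.4283, -0.2205, 0.036]
tool_rot: [0.443, -3.024, -0.042]
force: [-0.4, 0.2, 0.8]
grip_width: 0.685
gripper_force: 0.0
```

{"api": "move_arm", "payload": {
  "motion": [0, 0, 0, 0, 6, 0, 0, 0, 0, 0, 0, 0, 0, 0, 0, 0, 0, 0, 0, 0, 0, 0, 0, 0, 0]
}}

```text
time_s: 16.65
ee_pos: [0.4293, -0.222, 0.0368]
tool_rot: [0.441, -3.025, -0.041]
force: [0.0, 0.8, 1.2]
grip_width: 0.329
gripper_force: 30.0
```

{"api": "move_arm", "payload": {
  "motion": [0, 0, 0, 0, 0, 0, 0, 0, 0, 0]
}}

```text
time_s: 16.9
ee_pos: [0.4294, -0.2221, 0.0368]
tool_rot: [0.441, -3.025, -0.041]
force: [-0.6, 1.0, 2.4]
grip_width: 0.334
gripper_force: 30.0
```

```bash
python3 -c "from h import *;st()"
```

```text
16.9 [ 0.4294 -0.2221  0.0368] yaw 106.5 j [ 0.57  0.26 -0.22  1.92  0.09  1.05  2.16] F [-0.6  1.   2.4] w 29.1 29.995831567125606
```

{"api": "move_arm", "payload": {
  "motion": [0, 0, 3, 0, 0, 0, 0, 4, 0, 0, -1, 1, 4, 0, 0, -2.5, 3, 0, 0, 0, -2.5, 4, 0, 0, 0]
}}

```text
time_s: 17.52
ee_pos: [0.3686, -0.1416, 0.1468]
tool_rot: [0.439, -3.026, -0.04]
force: [-0.2, 1.3, 0.3]
grip_width: 0.334
gripper_force: 30.0
```

{"api": "move_arm", "payload": {
  "motion": [-1.5, 4, 0, -1, 0, -0.8, 5, 0, -1, 0, 0, 5, 0, 0, 0, 0, 5, 0, 0, 0, 0, 5, 0, 0, 0]
}}

```text
time_s: 18.15
ee_pos: [0.3459, 0.0994, 0.1467]
tool_rot: [0.388, -3.033, -0.042]
force: [0.9, -0.1, -0.5]
grip_width: 0.329
gripper_force: 30.0
```

{"api": "move_arm", "payload": {
  "motion": [-1, 4.8, 0, 4, 0, -1, 4.8, 0, 4, 0, -1, 4.8, 0, 4, 0, -1, 4.8, 0, 4, 0, -0.8, 4.8, 0, 4, 0]
}}

```text
time_s: 18.77
ee_pos: [0.2979, 0.3392, 0.1467]
tool_rot: [0.91, -2.916, -0.019]
force: [1.7, -0.5, -0.5]
grip_width: 0.329
gripper_force: 30.0
```

```bash
python3 -c "from h import *;st()"
```

```text
18.77 [0.2979 0.3392 0.1467] yaw 124.6 j [ 0.    0.13 -0.95  1.87  0.05  1.26  1.21] F [ 1.7 -0.5 -0.5] w 28.6 29.999921227347386
```

{"api": "move_arm", "payload": {
  "motion": [5, 0, 0, 4, 0, 5, 0, 0, 4, 0, 5, 0, 0, 4, 0, 3, 0.3, 0, 4, 0, 2, 0.3, 0, 0, 0]
}}

```text
time_s: 19.4
ee_pos: [0.4995, 0.3435, 0.1457]
tool_rot: [1.303, -2.76, -0.002]
force: [0.0, -0.6, -1.5]
grip_width: 0.329
gripper_force: 30.0
```

{"api": "move_arm", "payload": {
  "motion": [0, 0, 0, 0, 0, 0, 0, 0, 0, 0]
}}

```text
time_s: 19.65
ee_pos: [0.4972, 0.3441, 0.1465]
tool_rot: [1.305, -2.759, -0.001]
force: [-0.1, 1.0, -0.4]
grip_width: 0.329
gripper_force: 30.0
```

```bash
python3 -c "from h import *;st()"
```

```text
19.65 [0.4972 0.3441 0.1465] yaw 140.5 j [-0.06  0.53 -0.84  1.46  0.35  1.41  1.53] F [-0.1  1.  -0.4] w 28.6 30.001481918894797
```

{"api": "move_arm", "payload": {
  "motion": [0, 0.1, -3, 0, 0, 0, 0, -2.5, 0, 0, 0, 0, -1.5, 0, 0, 0, 0, -0.8, 0, 0, 0, 0, -0.8, 0, 0]
}}

```text
time_s: 20.27
ee_pos: [0.4984, 0.3453, 0.061]
tool_rot: [1.305, -2.761, -0.001]
force: [-1.0, 0.4, 0.2]
grip_width: 0.332
gripper_force: 30.0
```

{"api": "move_arm", "payload": {
  "motion": [0, 0, -0.6, 0, 0, 0, 0, -0.5, 0, 0, 0, 0, 0, 0, 0]
}}

```text
time_s: 20.65
ee_pos: [0.4981, 0.3449, 0.0494]
tool_rot: [1.304, -2.76, -0.001]
force: [0.7, 0.0, -0.1]
grip_width: 0.331
gripper_force: 30.0
```

{"api": "move_arm", "payload": {
  "motion": [0, 0, -0.2, 0, 0, 0, 0, 0, 0, 0, 0, 0, 0, 0, 4.2, 0, 0, 0, 0, 4.2, 0, 0, 0, 0, 4.2]
}}

```text
time_s: 21.28
ee_pos: [0.4983, 0.345, 0.0478]
tool_rot: [1.304, -2.761, -0.001]
force: [-0.0, 0.3, -0.4]
grip_width: 0.474
gripper_force: 0.0
```

{"api": "move_arm", "payload": {
  "motion": [0, 0, 3, 0, 4.2, 0, 0, 4, 0, 4.5, 0, 0, 3, 0, 5, 0, 0, 0, 0, 5]
}}

```text
time_s: 21.78
ee_pos: [0.4991, 0.346, 0.1502]
tool_rot: [1.306, -2.764, -0.002]
force: [0.0, -0.2, -0.3]
grip_width: 0.566
gripper_force: 0.0
```

```bash
python3 - <<'E'
from h import *
st()
for n in('wrist','side'):
    c=env.capture(n);hsv=cv2.cvtColor(c['color'],cv2.COLOR_RGB2HSV)
    print(n,'cap expected',proj(c,[[.4975,.345,.082]]).round(1),'base',proj(c,[[.4975,.345,.04]]).round(1),'vialcap',proj(c,[[.451,.383,.084]]).round(1))
    g=cv2.inRange(hsv,(0,0,120),(180,60,255)); a=cv2.inRange(hsv,(3,60,60),(18,200,230))
    p=proj(c,[[.4975,.345,.075]])[0].astype(int);sub=a[p[1]-25:p[1]+25,p[0]-25:p[0]+25];v,u=np.nonzero(sub);print('amber',len(u),(u.mean()+p[0]-25,v.mean()+p[1]-25) if len(u) else 0)
    cv2.imwrite(f'pics/k_{n}.png',c['color'][:,:,::-1])
E
```

```text
21.77 [0.4991 0.346  0.1502] yaw 140.5 j [-0.06  0.53 -0.84  1.45  0.35  1.41  1.53] F [ 0.  -0.2 -0.3] w 49.2 0.0
wrist cap expected [[253.2 192.5]] base [[251.8 183. ]] vialcap [[319.9 192.1]]
amber 544 (np.float64(251.78676470588238), np.float64(177.17830882352942))
side cap expected [[210.7 251.2]] base [[211.9 260.4]] vialcap [[219.1 266.2]]
amber 96 (np.float64(210.22916666666666), np.float64(257.75))
```

Wrist and side projections agree: amber at (252,177) and (210,258), as expected for the pill bottle in the large well. Next is the dropper.

{"api": "move_arm", "payload": {
  "motion": [-5, -0.5, 0, -5, 3.4, -5, -0.5, 0, -5, 3.4, -5, -0.5, 0, -5, 3.4, -4, -2, 0, -5, 3.4, -1, -5, 0, -5, 3.4]
}}

```text
time_s: 22.5
ee_pos: [0.2954, 0.2602, 0.1465]
tool_rot: [0.679, -2.977, -0.031]
force: [1.4, -1.4, 0.7]
grip_width: 0.392
gripper_force: 0.0
```

{"api": "move_arm", "payload": {
  "motion": [0.7, -5, 0, -3, 3.4, 0.7, -5, 0, -3, 3.4, 0.7, -5, 0, 0, 3.4, 0.7, -5, 0, 0, 3.4, 0.7, -5, 0, 0, 3.4]
}}

```text
time_s: 23.12
ee_pos: [0.3325, 0.0081, 0.1469]
tool_rot: [0.519, -3.011, -0.037]
force: [1.1, 0.5, 0.3]
grip_width: 0.389
gripper_force: 0.0
```

{"api": "move_arm", "payload": {
  "motion": [0, -5, 0, 0, 3.4, 0, -5, 0, 0, 3.4, 0.5, -5, 0, 3, 3.4, 4, -1, 0, 3, 3.4, 4, 0, 0, 3, 3.4]
}}

```text
time_s: 23.75
ee_pos: [0.4183, -0.1514, 0.1465]
tool_rot: [0.752, -2.959, -0.028]
force: [0.8, 0.3, 0.3]
grip_width: 0.392
gripper_force: 0.0
```

{"api": "move_arm", "payload": {
  "motion": [0, 0, 0, 0, 3.4, 0, 0, 0, 0, 3.4]
}}

```text
time_s: 24.0
ee_pos: [0.4172, -0.1499, 0.1466]
tool_rot: [0.753, -2.959, -0.029]
force: [0.4, -0.4, -0.2]
grip_width: 0.389
gripper_force: 0.0
```

```bash
python3 -c "from h import *;st()"
```

```text
24.0 [ 0.4172 -0.1499  0.1466] yaw 118.5 j [ 0.53  0.06 -0.32  1.9   0.04  1.27  2.27] F [ 0.4 -0.4 -0.2] w 33.8 0.0
```

{"api": "move_arm", "payload": {
  "motion": [1.1, -0.8, -1, 0, 3.4, 0, 0, -3, 0, 3.4, 0, 0, -3, 0, 3.4, 0, 0, -2, 0, 3.4, 0, 0, -1, 0, 3.4]
}}

```text
time_s: 24.62
ee_pos: [0.4277, -0.1581, 0.0467]
tool_rot: [0.753, -2.959, -0.028]
force: [-1.3, -0.2, 0.6]
grip_width: 0.39
gripper_force: 0.0
```

```bash
python3 - <<'E'
from h import *
st();c=env.capture('wrist');print(proj(c,[[.4285,-.158,.045],[.4285,-.158,.066]]).round(1))
im=c['color'];g=cv2.cvtColor(im,cv2.COLOR_RGB2GRAY);cv2.imwrite('pics/k2.png',im[:,:,::-1])
p=proj(c,[[.4285,-.158,.05]])[0].astype(int)
np.set_printoptions(linewidth=250)
print(p,g[p[1]-28:p[1]+22:3,p[0]-32:p[0]+33:3])
E
```

```text
24.62 [ 0.4277 -0.1581  0.0467] yaw 118.4 j [ 0.52  0.2  -0.31  1.98  0.1   1.06  2.23] F [-1.3 -0.2  0.6] w 33.9 0.0
[[255.3 218.4]
 [256.8 229.1]]
[255 220] [[ 85  84  85  84  86  84  85  85  84  84  83  84  86  84  84  85  85  86  84  86  83  82]
 [ 85  85  86  85  85  85  85  84  84  93  97  97  94  81  85  85  84  86  84  85  83  85]
 [ 85  86  85  85  84  85  84  85  99 106 111 111 112 105  82  85  84  84  82  83  83  83]
 [ 84  85  85  88  85  83  85  97 110 116 123 124 127 121 107  84  84  84  83  83  85  83]
 [ 86  84  84  84  85  85  85 107 116 142 168 179 172 148 127  80  85  85  84  84  83  83]
 [ 85  85  85  85  84  86  92 112 168 200 206 211 208 204 172 102  85  83  85  84  84  86]
 [ 86  85  85  85  85  83  95 158 197 213 228 236 230 216 203 159  82  84  82  84  84  59]
 [ 86  85  84  84  85  86 100 189 207 188  69  75  68 162 217 197  77  82  84  83  89  45]
 [ 85  85  83  84  84  83 110 189 204  89 128 122 118 111 200 198  79  83  85  85  48  45]
 [ 62  88  86  85  85  84  86 189 120 129 118 110 104 106  98 196  77  85  85  69  39  36]
 [ 15  84  84  85  85  84  79 186 153 124 113 104  95  97 101 179  82  84  88  44  24   8]
 [ 11  84  84  85  86  85  84 112 156 117 109  95  90  89 104  83  84  85  50  45  26  17]
 [ 15  58  87  85  85  84  84  83 105 126 105 140 137  92  95  84  84  78  46  47  28  16]
 [ 14  42  44  66  88  84  86  83  85  84 121 157 156  92  83  84  87  44  46  65  26  16]
 [ 13  43  45  45  42  75  86  83  84  83  82 139 138  81  83  85  54  47  45  95  25  15]
 [ 14  61  41  44  43  42  45  87  84  85  83  83  83  83  83  82  47  48  78  81  11  16]
 [ 12  73  82  66  41  43  43  45  48  84  84  82  81  84  85  45  47  60  91  79  14  16]]
```

The dropper is centred between the fingers at (257,217).

{"api": "move_arm", "payload": {
  "motion": [0.1, 0, -1.2, 0, 3.4, 0, 0, -0.6, 0, 3.4, 0, 0, 0, 0, 0, 0, 0, 0, 0, 0, 0, 0, 0, 0, 0]
}}

```text
time_s: 25.3
ee_pos: [0.4304, -0.1581, 0.0299]
tool_rot: [0.754, -2.961, -0.027]
force: [-0.5, 1.0, -0.1]
grip_width: 0.134
gripper_force: 0.0
```

{"api": "move_arm", "payload": {
  "motion": [0, 0, 0, 0, 0, 0, 0, 0, 0, 0]
}}

```text
time_s: 25.55
ee_pos: [0.4302, -0.158, 0.0297]
tool_rot: [0.754, -2.96, -0.027]
force: [0.6, 0.0, 0.5]
grip_width: 0.092
gripper_force: 28.9
```

The fingers closed on the nozzle (8 mm). I'll go 6 mm lower to hold the body instead.

{"api": "move_arm", "payload": {
  "motion": [0, 0, 0, 0, 3.4, 0, 0, 0, 0, 3.4, -0.1, 0, -0.6, 0, 3.4, 0, 0, 0, 0, 3.4, 0, 0, 0, 0, 0]
}}

```text
time_s: 26.18
ee_pos: [0.4291, -0.158, 0.0235]
tool_rot: [0.754, -2.96, -0.027]
force: [-0.0, -0.2, 0.9]
grip_width: 0.335
gripper_force: 0.0
```

{"api": "move_arm", "payload": {
  "motion": [0, 0, 0, 0, 0, 0, 0, 0, 0, 0, 0, 0, 0, 0, 0]
}}

```text
time_s: 26.55
ee_pos: [0.4292, -0.158, 0.0237]
tool_rot: [0.754, -2.96, -0.027]
force: [0.2, -0.4, 0.3]
grip_width: 0.124
gripper_force: 30.0
```

{"api": "move_arm", "payload": {
  "motion": [0, 0, 1, 0, 0, 0, 0, 2, 0, 0, 0, 0, 3, 0, 0, 0, 0, 3, 0, 0, 0, 0, 0, 0, 0]
}}

```text
time_s: 27.18
ee_pos: [0.4308, -0.1585, 0.1163]
tool_rot: [0.755, -2.964, -0.023]
force: [0.6, -0.2, -0.2]
grip_width: 0.126
gripper_force: 30.0
```

```bash
python3 - <<'E'
from h import *
np.set_printoptions(linewidth=250)
st();c=env.capture('scene');p=np.array(env.sense()['ee_pos'])
q=proj(c,[p+[0,0,.042],p,p-[0,0,.02]]).round(1);print(q)
g=cv2.cvtColor(c['color'],cv2.COLOR_RGB2GRAY);u=int(q[2,0]);v=int(q[2,1])
print(u,v);print(g[v-24:v+12,u-10:u+11])
E
```

```text
27.18 [ 0.4308 -0.1585  0.1163] yaw 118.5 j [ 0.53  0.12 -0.32  1.91  0.06  1.21  2.26] F [ 0.6 -0.2 -0.2] w 10.9 29.987000075816468
[[319.1 183.1]
 [318.1 200.2]
 [317.6 208.1]]
317 208
[[221 229 229 230 230 225 196 132  71  54  78 116 142 143 137 125  90  63  55  55  66]
 [220 230 229 229 229 226 202 134  72  55  75 112 135 136 133 119  86  59  55  59  72]
 [220 229 229 228 228 225 200 132  69  54  70 101 123 133 131 114  82  59  56  69  99]
 [222 230 230 229 228 226 200 135  74  54  67  94 119 130 131 113  85  62  60  87 139]
 [223 231 231 230 229 226 206 146  84  58  65  92 119 132 133 117  87  63  59 101 165]
 [222 231 231 230 229 228 215 168 108  75  78  96 117 128 129 114  90  72  71 114 178]
 [225 231 230 230 230 229 224 197 152 129 125 125 128 128 128 123 124 122 122 144 193]
 [226 230 230 230 230 230 228 221 202 188 185 180 170 163 160 166 177 187 187 196 217]
 [228 229 229 230 230 230 231 228 222 218 220 221 218 214 208 207 211 219 222 224 228]
 [228 229 229 229 230 230 230 227 221 219 224 228 229 228 226 220 218 222 228 230 231]
 [227 229 229 229 230 229 228 223 211 206 2
[... 1519 characters left out ...]
23]
 [225 232 232 232 232 232 232 230 223 203 173 150 140 141 140 141 143 141 133 125 121]
 [226 231 232 231 232 232 232 232 230 224 209 185 168 155 148 146 144 141 133 124 121]
 [226 232 231 231 232 231 231 232 232 230 226 219 209 193 177 164 155 145 135 125 123]
 [227 232 231 231 231 232 231 231 232 232 232 229 227 222 212 200 180 155 137 128 125]
 [227 232 232 231 231 231 231 231 232 232 231 232 232 231 228 221 198 161 139 131 129]
 [227 232 232 231 231 231 232 231 231 231 231 231 232 231 228 219 194 158 138 135 135]
 [227 232 231 231 231 230 231 231 231 232 232 232 230 226 215 192 168 146 138 136 137]
 [227 230 230 230 230 230 231 231 231 231 231 228 222 209 180 156 143 138 136 136 136]]
```

The dropper is held by the base of its nozzle and hangs straight. The finger ends sit at the shoulder, about 20 mm behind the TCP, so it can be set right down.

{"api": "move_arm", "payload": {
  "motion": [-2, 0, 2, 0, 0, -3, 1, 2, 0, 0, -3, 3, 0, 0, 0, -1.5, 5, 0, -2, 0, 0, 5, 0, -3, 0]
}}

```text
time_s: 27.85
ee_pos: [0.3327, -0.017, 0.153]
tool_rot: [0.62, -2.991, -0.032]
force: [1.2, 0.3, -0.5]
grip_width: 0.124
gripper_force: 30.0
```

{"api": "move_arm", "payload": {
  "motion": [0, 5, 0, -3, 0, 0, 5, 0, 0, 0, 0, 5, 0, 0, 0, 0, 5, 0, 3, 0, -0.5, 5, 0, 4, 0]
}}

```text
time_s: 28.48
ee_pos: [0.3287, 0.2332, 0.1531]
tool_rot: [0.73, -2.966, -0.028]
force: [0.4, 0.4, -0.3]
grip_width: 0.123
gripper_force: 30.0
```

{"api": "move_arm", "payload": {
  "motion": [-1, 4.8, 0, 4, 0, -1, 4.8, 0, 4, 0, -1, 4.5, 0, 4, 0, 2, 1.5, 0, 4, 0, 4, 0.5, 0, 4, 0]
}}

```text
time_s: 29.1
ee_pos: [0.3579, 0.3944, 0.1529]
tool_rot: [1.24, -2.788, -0.005]
force: [0.8, -0.4, 0.2]
grip_width: 0.124
gripper_force: 30.0
```

```bash
python3 -c "from h import *;st()"
```

```text
29.1 [0.3579 0.3944 0.1529] yaw 137.9 j [-0.08  0.39 -0.99  1.65  0.27  1.35  1.29] F [ 0.8 -0.4  0.2] w 10.8 29.98791754747799
```

{"api": "move_arm", "payload": {
  "motion": [4.7, -2.5, 0, 1.5, 0, 4.7, -2.5, 0, 1.5, 0, 4.7, -2.5, 0, 1.5, 0, 4.7, -2.5, 0, 1.5, 0, 4.5, -2.4, 0, 1, 0]
}}

```text
time_s: 29.72
ee_pos: [0.5933, 0.2676, 0.1524]
tool_rot: [1.4, -2.711, 0.003]
force: [-0.6, 0.4, 0.4]
grip_width: 0.117
gripper_force: 30.0
```

{"api": "move_arm", "payload": {
  "motion": [0, 0, 0, 0, 0, 0, 0, 0, 0, 0]
}}

```text
time_s: 29.98
ee_pos: [0.5913, 0.2694, 0.1526]
tool_rot: [1.4, -2.711, 0.002]
force: [-1.2, 0.3, 0.2]
grip_width: 0.124
gripper_force: 30.0
```

```bash
python3 - <<'E'
from h import *
st();c=env.capture('side');cv2.imwrite('pics/k3.png',c['color'][:,:,::-1])
E
```

```text
29.98 [0.5913 0.2694 0.1526] yaw 144.5 j [ 0.06  0.63 -0.85  1.31  0.44  1.49  1.75] F [-1.2  0.3  0.2] w 10.8 29.987362768624735
```

{"api": "move_arm", "payload": {
  "motion": [0, 0.05, -3, 0, 0, 0, 0, -3, 0, 0, 0, 0, -2, 0, 0, 0, 0, -1, 0, 0, 0, 0, -0.6, 0, 0]
}}

```text
time_s: 30.65
ee_pos: [0.5922, 0.2698, 0.0578]
tool_rot: [1.401, -2.714, 0.003]
force: [0.2, -0.2, 0.5]
grip_width: 0.124
gripper_force: 30.0
```

{"api": "move_arm", "payload": {
  "motion": [0, 0, -0.5, 0, 0, 0, 0, -0.4, 0, 0, 0, 0, 0, 0, 0]
}}

```text
time_s: 31.02
ee_pos: [0.5922, 0.2694, 0.0486]
tool_rot: [1.4, -2.713, 0.003]
force: [-0.2, 0.4, -0.1]
grip_width: 0.124
gripper_force: 30.0
```

{"api": "move_arm", "payload": {
  "motion": [0, 0, -0.4, 0, 0, 0, 0, -0.3, 0, 0, 0, 0, 0, 0, 0]
}}

```text
time_s: 31.4
ee_pos: [0.592, 0.2694, 0.0413]
tool_rot: [1.4, -2.713, 0.003]
force: [-0.3, -0.1, -0.3]
grip_width: 0.122
gripper_force: 30.0
```

{"api": "move_arm", "payload": {
  "motion": [0, 0, -0.3, 0, 0, 0, 0, -0.3, 0, 0, 0, 0, 0, 0, 0]
}}

```text
time_s: 31.78
ee_pos: [0.592, 0.2693, 0.0353]
tool_rot: [1.4, -2.713, 0.003]
force: [0.4, -0.5, -0.8]
grip_width: 0.122
gripper_force: 30.0
```

{"api": "move_arm", "payload": {
  "motion": [0, 0, -0.1, 0, 0, 0, 0, 0, 0, 0, 0, 0, 0, 0, 2.4, 0, 0, 0, 0, 2.4, 0, 0, 0, 0, 2.4]
}}

```text
time_s: 32.4
ee_pos: [0.5922, 0.2695, 0.0347]
tool_rot: [1.4, -2.713, 0.003]
force: [-1.0, 0.5, 0.5]
grip_width: 0.263
gripper_force: 0.0
```

{"api": "move_arm", "payload": {
  "motion": [0, 0, 2, 0, 2.4, 0, 0, 4, 0, 3.4, 0, 0, 4, 0, 5, 0, 0, 2, 0, 5, 0, 0, 0, 0, 5]
}}

```text
time_s: 33.02
ee_pos: [0.5928, 0.27, 0.1564]
tool_rot: [1.401, -2.716, 0.004]
force: [0.8, 0.1, -0.4]
grip_width: 0.56
gripper_force: 0.0
```

```bash
python3 - <<'E'
from h import *
np.set_printoptions(linewidth=250)
st();c=env.capture('wrist');cv2.imwrite('pics/k4.png',c['color'][:,:,::-1])
q=proj(c,[[.591,.27,.04],[.591,.27,.055],[.591,.27,.076]]).round(1);print(q)
g=cv2.cvtColor(c['color'],cv2.COLOR_RGB2GRAY);u,v=q[1].astype(int);print(u,v);print(g[v-26:v+26:2,u-26:u+27:2])
E
```

```text
33.02 [0.5928 0.27   0.1564] yaw 144.5 j [ 0.06  0.63 -0.85  1.31  0.44  1.49  1.75] F [ 0.8  0.1 -0.4] w 48.7 0.0
[[252.4 182.8]
 [252.9 185.8]
 [253.6 190.5]]
252 185
[[157 154 148 161 161 158 154 141 150 138 140 153 149 158 160 158 155 159 146 153 142 153 167 177 164 160 158]
 [145 146 145 151 151 154 147 148 161 148 154 162 162 160 158 163 152 161 144 142 137 141 152 160 156 154 152]
 [150 148 144 156 156 153 158 152 154 160 157 160 164 161 157 158 157 163 140 143 134 133 154 157 150 169 168]
 [168 159 151 168 174 172 177 170 161 161 155 160 158 169 170 159 167 173 152 154 151 148 155 158 154 164 173]
 [169 160 170 167 172 160 158 156 147 158 142 110 108 111 112 124 152 169 162 149 151 158 159 162 157 173 172]
 [152 151 151 157 166 144 153 157 137 123 119 117 108 116 109 116 111 126 142 155 163 160 162 170 153 170 166]
 [147 148 141 152 167 157 164 150 122 120  98  99  93  97  96  84  95 114 116 136 159 154 150 147 149 167 165]
 [151 153 156 163 164 166 157 132 123  86  95 106 111 114 113 116  90  89 117 110 142 157 158 151 156 161 158]
 [149 155 149 160 158 161 124  94  83  95 1
[... 1255 characters left out ...]
  80  89  88  90  97  94  82  83]
 [ 83  82  71  83  88  84  89  86  88  96  86  86  84  82  84  91  87  87  81  78  82  83  79  81  83  84  79]
 [105  79  78  84  84  83  87  84  92  94  86  85  86  84  87  92  91  87  86  92  90  92  85  81  80  82  70]
 [ 82  80  83  85  89  87  91  83  85  88  83  80  82  81  88  91  92  92  85  86  86  92  89  91  92  89  70]
 [165  79  87  93  95  85  90  82  87  85  85  88  90  86  96  94  87  91  85  86  87  90  83  85  84  89  66]
 [115  79  90  92  91  92  87  79  87  77  80  82  83  77  87  86  86  91  84  91  90  94  93  91  84  85  57]
 [ 83  79  86  83  83  87  85  84  85  72  80  84  86  82  85  81  86  87  80  90  86  91  86  89  89  86  64]]
```

The dropper sits concentric in its well at (252,185). Next is the carton. The body would foul the microscope with fingers along the row, so I'll grip it across, shift it to the empty vial bay and regrasp it there.

{"api": "move_arm", "payload": {
  "motion": [-5, 1, 0, -4, 6, -5, 1, 0, -4, 6, -5, 1, 0, -4, 6, -5, -1, 0, -5, 6, -5, -1, 0, -5, 6]
}}

```text
time_s: 33.7
ee_pos: [0.34, 0.2787, 0.153]
tool_rot: [0.851, -2.93, -0.023]
force: [-0.6, 0.1, 1.1]
grip_width: 0.687
gripper_force: 0.0
```

{"api": "move_arm", "payload": {
  "motion": [-1, -5, 0, -4, 6, 0, -5, 0, -4, 6, 0, -5, 0, -4, 6, 0, -5, 0, -4, 6, 0, -5, 0, -4, 6]
}}

```text
time_s: 34.33
ee_pos: [0.3311, 0.0275, 0.1537]
tool_rot: [0.33, -3.039, -0.046]
force: [1.1, -0.1, -0.9]
grip_width: 0.691
gripper_force: 0.0
```

{"api": "move_arm", "payload": {
  "motion": [0, -5, 0, 0, 6, 0.5, -5, 0, 0, 6, 1, -5, 0, 0, 6, 2, -5, 0, -5, 6, 3, -5, 0, -10, 6]
}}

```text
time_s: 34.95
ee_pos: [0.3966, -0.2222, 0.1533]
tool_rot: [-0.073, -3.059, -0.063]
force: [0.7, 0.5, 0.9]
grip_width: 0.693
gripper_force: 0.0
```

{"api": "move_arm", "payload": {
  "motion": [2, 0, 0, -10, 6, 0, 0, 0, -10, 6, 0, 0, 0, -10, 6, 0, 0, 0, -10, 6, 0, 0, 0, -10, 6]
}}

```text
time_s: 35.58
ee_pos: [0.4161, -0.2204, 0.1529]
tool_rot: [-1.37, -2.761, -0.108]
force: [-0.2, -0.9, -0.7]
grip_width: 0.69
gripper_force: 0.0
```

```bash
python3 -c "from h import *;st()"
```

```text
35.58 [ 0.4161 -0.2204  0.1529] yaw 37.1 j [ 0.75  0.1  -0.32  1.85 -0.04  1.26  1.1 ] F [-0.2 -0.9 -0.7] w 60.0 0.0
```

```bash
python3 -c "
from h import *
print(cv2.Rodrigues(np.array(env.sense()['tool_rot']))[0])"
```

```text
[[-0.60387887  0.79682356 -0.02006316]
 [ 0.7928142   0.60305914  0.0881211 ]
 [ 0.08231624  0.03730811 -0.9959077 ]]
```

{"api": "move_arm", "payload": {
  "motion": [0.3, 0.5, 0, -10.7, 6, 0.3, 1, 0, -10.7, 6, 0.3, 1, 0, -10.7, 6, 0.2, 1, 0, -10.7, 6, 0, 0, 0, 0, 6]
}}

```text
time_s: 36.2
ee_pos: [0.4273, -0.1849, 0.1534]
tool_rot: [-2.296, -2.1, -0.131]
force: [-0.2, -0.6, -0.1]
grip_width: 0.689
gripper_force: 0.0
```

```bash
python3 -c "
from h import *
st();print(cv2.Rodrigues(np.array(env.sense()['tool_rot']))[0])"
```

```text
36.2 [ 0.4273 -0.1849  0.1534] yaw -5.2 j [ 0.7   0.03 -0.32  1.92 -0.09  1.19  0.32] F [-0.2 -0.6 -0.1] w 59.9 0.0
[[ 0.08747323  0.99521761  0.04347812]
 [ 0.99293638 -0.09061859  0.07658725]
 [ 0.0801609   0.03647167 -0.99611447]]
```

{"api": "move_arm", "payload": {
  "motion": [0.1, 3, 0, 0, 6, 0.1, 3, 0, 0, 6, 0.1, 2.5, 0, 0, 6, 0, 0, -2, 0, 6, 0, 0, 0, 0, 6]
}}

```text
time_s: 36.83
ee_pos: [0.4298, -0.1007, 0.1331]
tool_rot: [-2.294, -2.101, -0.129]
force: [0.4, -0.0, -0.3]
grip_width: 0.689
gripper_force: 0.0
```

```bash
python3 -c "
from h import *
st()
c=env.capture('scene');hsv=cv2.cvtColor(c['color'],cv2.COLOR_RGB2HSV);m=cv2.inRange(hsv,(18,110,80),(32,255,255));v,u=np.nonzero(m[170:260,270:330]);print(len(u),u.min()+270,u.max()+270,v.min()+170,v.max()+170)"
```

```text
36.83 [ 0.4298 -0.1007  0.1331] yaw -5.1 j [ 0.62 -0.02 -0.41  2.   -0.1   1.13  0.16] F [ 0.4 -0.  -0.3] w 59.9 0.0
481 285 304 205 236
```

{"api": "move_arm", "payload": {
  "motion": [0, 0.1, -3, 0, 6, 0, 0, -3, 0, 6, 0, 0, -2, 0, 6, 0, 0, -1, 0, 6, 0, 0, 0, 0, 6]
}}

```text
time_s: 37.5
ee_pos: [0.4311, -0.0998, 0.0447]
tool_rot: [-2.299, -2.099, -0.132]
force: [0.9, -0.2, 0.3]
grip_width: 0.692
gripper_force: 0.0
```

{"api": "move_arm", "payload": {
  "motion": [0, 0, -0.8, 0, 6, 0, 0, 0, 0, 6, 0, 0, 0, 0, 0, 0, 0, 0, 0, 0, 0, 0, 0, 0, 0]
}}

```text
time_s: 38.12
ee_pos: [0.4313, -0.0996, 0.0368]
tool_rot: [-2.3, -2.099, -0.132]
force: [-0.6, -0.6, 1.1]
grip_width: 0.433
gripper_force: 0.1
```

{"api": "move_arm", "payload": {
  "motion": [0, 0, 0, 0, 0, 0, 0, 0, 0, 0]
}}

```text
time_s: 38.38
ee_pos: [0.4312, -0.0995, 0.0367]
tool_rot: [-2.3, -2.099, -0.132]
force: [-0.9, -0.6, 0.7]
grip_width: 0.394
gripper_force: 29.5
```

```bash
python3 -c "
from h import *
st()"
```

```text
38.38 [ 0.4312 -0.0995  0.0367] yaw -5.3 j [ 0.6   0.11 -0.42  2.11 -0.05  0.9   0.12] F [-0.9 -0.6  0.7] w 34.2 29.537091081147082
```

{"api": "move_arm", "payload": {
  "motion": [0, 0, 2, 0, 0, 0, 0, 3, 0, 0, 0, 0, 1.5, 0, 0, -0.1, -3, 0, 0, 0, -0.1, -4, 0, 0, 0]
}}

```text
time_s: 39.0
ee_pos: [0.4293, -0.1698, 0.1017]
tool_rot: [-2.298, -2.102, -0.132]
force: [0.6, -0.1, -0.5]
grip_width: 0.393
gripper_force: 29.5
```

{"api": "move_arm", "payload": {
  "motion": [-0.1, -4, 0, 1, 0, -0.1, -4, 0, 1, 0, -0.1, -2.8, 0, 1, 0, 0, 0, 0, 0, 0, 0, 0, 0, 0, 0]
}}

```text
time_s: 39.62
ee_pos: [0.4262, -0.2766, 0.1012]
tool_rot: [-2.241, -2.157, -0.131]
force: [0.0, 0.3, -1.1]
grip_width: 0.396
gripper_force: 29.5
```

```bash
python3 -c "
from h import *
st()
c=env.capture('scene');hsv=cv2.cvtColor(c['color'],cv2.COLOR_RGB2HSV);m=cv2.inRange(hsv,(18,110,60),(32,255,255));v,u=np.nonzero(m[170:270,270:400]);print(len(u),u.min()+270,u.max()+270,v.min()+170,v.max()+170)
p=np.array(env.sense()['ee_pos'])+[-.001,-.002,-.0327]
print(proj(c,[p+[x,y,0] for x,y in((0,0),(-.0175,-.0215),(-.0175,.0215),(.0175,-.0215))]).round(1))"
```

```text
39.62 [ 0.4262 -0.2766  0.1012] yaw -2.3 j [ 0.79  0.18 -0.26  1.87 -0.05  1.1   0.52] F [ 0.   0.3 -1.1] w 34.4 29.531354237697087
515 358 382 199 237
[[366.8 232. ]
 [374.  238.2]
 [354.8 233.2]
 [378.7 230.9]]
```

```bash
python3 -c "
from h import *
c=env.capture('scene')
def box(x,y,z0,yaw):
    R=np.array([[np.cos(yaw),-np.sin(yaw)],[np.sin(yaw),np.cos(yaw)]])
    P=[list(np.array([x,y])+R@np.array(q))+[z] for q in((-.0175,-.0215),(-.0175,.0215),(.0175,.0215),(.0175,-.0215)) for z in(z0,z0+.075)]
    q=proj(c,P);return q.min(0).round(1),q.max(0).round(1)
print('rack',box(.429,-.1015,.004,-.1),'meas 285-304,205-236')
print('now',box(.4252,-.2786,.0685,-.04),'meas 358-382,199-237')
w=env.capture('wrist');hsv=cv2.cvtColor(w['color'],cv2.COLOR_RGB2HSV);m=cv2.inRange(hsv,(15,110,60),(35,255,255))
v,u=np.nonzero(m);print(len(u),u.min(),u.max(),v.min(),v.max())
k=cv2.findContours(m,0,2)[0];k=max(k,key=cv2.contourArea);print(cv2.approxPolyDP(k,4,True)[:,0].tolist())
p=np.array([.4252,-.2786,.0685])
print(proj(w,[p+[a,b,h] for h in(.075,0) for a,b in((-.0175,-.0215),(-.0175,.0215),(.0175,.0215),(.0175,-.0215))]).round(0).tolist())
"
```

```text
rack (array([282.4, 203.5]), array([306.5, 242.1])) meas 285-304,205-236
now (array([354.7, 195.9]), array([383. , 238.5])) meas 358-382,199-237
10270 125 448 179 325
[[228, 180], [223, 256], [285, 256], [287, 208], [271, 182]]
[[223.0, 283.0], [218.0, 209.0], [285.0, 205.0], [286.0, 280.0], [229.0, 234.0], [226.0, 181.0], [271.0, 179.0], [273.0, 231.0]]
```

The carton's bottom edge reads (228,180)–(271,182), as predicted. Setting it down in the vial bay.

{"api": "move_arm", "payload": {
  "motion": [0, 0, -2.5, 0, 0, 0, 0, -2, 0, 0, 0, 0, -1.2, 0, 0, 0, 0, -0.6, 0, 0, 0, 0, 0, 0, 0]
}}

```text
time_s: 40.4
ee_pos: [0.4263, -0.2774, 0.0387]
tool_rot: [-2.242, -2.157, -0.131]
force: [-0.6, -0.0, -0.0]
grip_width: 0.388
gripper_force: 29.5
```

{"api": "move_arm", "payload": {
  "motion": [0, 0, -0.1, 0, 0, 0, 0, 0, 0, 5.5, 0, 0, 0, 0, 6, 0, 0, 0, 0, 6, 0, 0, 0, 0, 6]
}}

```text
time_s: 41.02
ee_pos: [0.4262, -0.2776, 0.0377]
tool_rot: [-2.242, -2.157, -0.131]
force: [-0.6, -0.8, 0.9]
grip_width: 0.674
gripper_force: 0.0
```

{"api": "move_arm", "payload": {
  "motion": [0, 0, 3, 0, 6, 0, 0, 3, 10, 7, 0, 0, 2, 10, 7, 0, 0, 0, 10, 7, 0, 0, 0, 10, 7]
}}

```text
time_s: 41.65
ee_pos: [0.4263, -0.2777, 0.1179]
tool_rot: [-1.35, -2.774, -0.107]
force: [0.3, -0.4, -0.5]
grip_width: 0.805
gripper_force: 0.0
```

{"api": "move_arm", "payload": {
  "motion": [0, 0, 0, 10, 7, 0, 0, 0, 10, 7, 0, 0, 0, 10, 7, 0, 0, 0, 10, 7, 0, 0, 0, 10, 7]
}}

```text
time_s: 42.28
ee_pos: [0.4262, -0.2775, 0.1176]
tool_rot: [-0.05, -3.061, -0.061]
force: [0.6, 0.2, 0.4]
grip_width: 0.807
gripper_force: 0.0
```

```bash
python3 -c "
from h import *
st();print(cv2.Rodrigues(np.array(env.sense()['tool_rot']))[0][:,2])
w=env.capture('wrist');hsv=cv2.cvtColor(w['color'],cv2.COLOR_RGB2HSV);m=cv2.inRange(hsv,(18,110,60),(35,255,255));m[235:]=0
k=cv2.findContours(m,0,2)[0];k=max(k,key=cv2.contourArea);print(cv2.contourArea(k),cv2.approxPolyDP(k,3,True)[:,0].tolist())
p=np.array([.4252,-.2786,.004])
print(proj(w,[p+[a,b,h] for h in(.075,0) for a,b in((-.0175,-.0215),(-.0175,.0215),(.0175,.0215),(.0175,-.0215))]).round(0).tolist())
cv2.imwrite('pics/k5.png',w['color'][:,:,::-1])
"
```

```text
42.27 [ 0.4262 -0.2775  0.1176] yaw 88.0 j [ 0.86  0.24 -0.43  1.77  0.1   1.24  1.94] F [0.6 0.2 0.4] w 70.2 0.0
[-0.07830231  0.04125008 -0.99607589]
2642.5 [[230, 166], [225, 179], [225, 218], [276, 219], [277, 179], [269, 167]]
[[224.0, 181.0], [278.0, 179.0], [279.0, 221.0], [226.0, 223.0], [228.0, 167.0], [270.0, 165.0], [271.0, 198.0], [230.0, 200.0]]
```

{"api": "move_arm", "payload": {
  "motion": [-0.3, 0, -2.5, 0, 7, 0, 0, -2.5, 0, 7, 0, 0, -2, 0, 7, 0, 0, -1.2, 0, 7, 0, 0, 0, 0, 7]
}}

```text
time_s: 42.95
ee_pos: [0.4228, -0.2773, 0.0352]
tool_rot: [-0.061, -3.061, -0.063]
force: [0.0, 0.2, -0.1]
grip_width: 0.801
gripper_force: 0.0
```

{"api": "move_arm", "payload": {
  "motion": [0, 0, 0, 0, 0, 0, 0, 0, 0, 0, 0, 0, 0, 0, 0, 0, 0, 0, 0, 0, 0, 0, 0, 0, 0]
}}

```text
time_s: 43.58
ee_pos: [0.4234, -0.2777, 0.036]
tool_rot: [-0.06, -3.062, -0.061]
force: [-0.4, -0.8, 2.7]
grip_width: 0.479
gripper_force: 29.9
```

```bash
python3 -c "
from h import *
st()"
```

```text
43.58 [ 0.4234 -0.2777  0.036 ] yaw 87.7 j [ 0.85  0.33 -0.41  1.85  0.15  1.08  1.91] F [-0.4 -0.8  2.7] w 41.7 29.921750128269196
```

{"api": "move_arm", "payload": {
  "motion": [0, 0, 3, 0, 0, 0, 0, 4, 0, 0, -1, 1, 4, 1, 0, -2.5, 4, 1, 1, 0, -2.5, 4, 0, 1, 0]
}}

```text
time_s: 44.2
ee_pos: [0.3631, -0.1866, 0.1564]
tool_rot: [0.021, -3.063, -0.057]
force: [0.6, 0.9, -0.6]
grip_width: 0.482
gripper_force: 29.9
```

{"api": "move_arm", "payload": {
  "motion": [-1, 5, 0, 2, 0, -1, 5, 0, 2, 0, -0.5, 5, 0, 2, 0, 0, 5, 0, 2, 0, 0, 5, 0, 0, 0]
}}

```text
time_s: 44.82
ee_pos: [0.3378, 0.064, 0.1557]
tool_rot: [0.235, -3.05, -0.048]
force: [1.4, -0.2, -0.9]
grip_width: 0.482
gripper_force: 29.9
```

{"api": "move_arm", "payload": {
  "motion": [-0.5, 5, 0, 2, 0, -0.5, 5, 0, 2, 0, -0.5, 5, 0, 4, 0, -0.5, 5, 0, 4, 0, -0.5, 5, 0, 4, 0]
}}

```text
time_s: 45.45
ee_pos: [0.3133, 0.3137, 0.1561]
tool_rot: [0.657, -2.986, -0.03]
force: [0.6, -0.3, -1.0]
grip_width: 0.482
gripper_force: 29.9
```

{"api": "move_arm", "payload": {
  "motion": [1, 3, 0, 4, 0, 4, 2, 0, 4, 0, 5, 0.5, 0, 4, 0, 5, -0.5, 0, 4, 0, 4, -1, 0, 4, 0]
}}

```text
time_s: 46.08
ee_pos: [0.5048, 0.3522, 0.1548]
tool_rot: [1.165, -2.821, -0.008]
force: [0.4, -0.2, 0.1]
grip_width: 0.48
gripper_force: 29.9
```

```bash
python3 -c "
from h import *
st()"
```

```text
46.08 [0.5048 0.3522 0.1548] yaw 134.8 j [ 0.06  0.65 -1.08  1.41  0.51  1.49  1.34] F [ 0.4 -0.2  0.1] w 41.7 29.874235689640045
```

{"api": "move_arm", "payload": {
  "motion": [2, -2.3, 0, 3.2, 0, 1.8, -2.2, 0, 3.1, 0, 0, 0, 0, 0, 0, 0, 0, 0, 0, 0]
}}

```text
time_s: 46.58
ee_pos: [0.5405, 0.308, 0.1555]
tool_rot: [1.316, -2.754, -0.002]
force: [-0.3, 0.7, -0.4]
grip_width: 0.481
gripper_force: 29.9
```

```bash
python3 -c "
from h import *
st()
w=env.capture('wrist');hsv=cv2.cvtColor(w['color'],cv2.COLOR_RGB2HSV);m=cv2.inRange(hsv,(15,110,40),(35,255,255));m[235:]=0
k=cv2.findContours(m,0,2)[0];k=max(k,key=cv2.contourArea);print(cv2.contourArea(k),cv2.approxPolyDP(k,3,True)[:,0].tolist())
p=np.array(env.sense()['ee_pos'])+[.0018,.0009,-.032];th=np.radians(51.1);R=np.array([[np.cos(th),-np.sin(th)],[np.sin(th),np.cos(th)]])
print(proj(w,[np.r_[p[:2]+R@np.array([a,b]),p[2]] for a,b in((-.0175,-.0215),(-.0175,.0215))]).round(1).tolist())
"
```

```text
46.58 [0.5405 0.308  0.1555] yaw 141.0 j [ 0.13  0.67 -1.09  1.39  0.54  1.51  1.52] F [-0.3  0.7 -0.4] w 41.8 29.8735973238945
3528.5 [[224, 186], [215, 213], [215, 234], [293, 234], [294, 215], [278, 185]]
[[225.3, 186.8], [281.1, 186.2]]
```

{"api": "move_arm", "payload": {
  "motion": [0.15, -0.1, -3, 0, 0, 0, 0, -2.5, 0, 0, 0, 0, -1.5, 0, 0, 0, 0, -1, 0, 0, 0, 0, 0, 0, 0]
}}

```text
time_s: 47.25
ee_pos: [0.5424, 0.3067, 0.0755]
tool_rot: [1.317, -2.754, -0.001]
force: [0.7, -0.4, -0.2]
grip_width: 0.483
gripper_force: 29.9
```

{"api": "move_arm", "payload": {
  "motion": [0, 0, -0.7, 0, 0, 0, 0, -0.7, 0, 0, 0, 0, -0.5, 0, 0, 0, 0, 0, 0, 0]
}}

```text
time_s: 47.75
ee_pos: [0.5425, 0.3063, 0.0562]
tool_rot: [1.316, -2.754, -0.001]
force: [-0.3, 0.3, -0.6]
grip_width: 0.483
gripper_force: 29.9
```

{"api": "move_arm", "payload": {
  "motion": [0, 0, -0.4, 0, 0, 0, 0, -0.4, 0, 0, 0, 0, 0, 0, 0]
}}

```text
time_s: 48.12
ee_pos: [0.5425, 0.3063, 0.0483]
tool_rot: [1.316, -2.754, -0.001]
force: [-0.1, -0.5, 0.4]
grip_width: 0.478
gripper_force: 29.9
```

{"api": "move_arm", "payload": {
  "motion": [0, 0, -0.15, 0, 0, 0, 0, 0, 0, 0, 0, 0, 0, 0, 0]
}}

```text
time_s: 48.5
ee_pos: [0.5427, 0.3065, 0.0472]
tool_rot: [1.316, -2.755, -0.001]
force: [-0.5, 0.3, -0.5]
grip_width: 0.48
gripper_force: 29.9
```

{"api": "move_arm", "payload": {
  "motion": [0, 0, -0.1, 0, 0, 0, 0, 0, 0, 4.7, 0, 0, 0, 0, 4.7, 0, 0, 0, 0, 4.7]
}}

```text
time_s: 49.0
ee_pos: [0.5427, 0.3065, 0.0462]
tool_rot: [1.316, -2.755, -0.001]
force: [-0.8, -0.1, 0.6]
grip_width: 0.537
gripper_force: 0.0
```

{"api": "move_arm", "payload": {
  "motion": [0, 0, 2, 0, 4.7, 0, 0, 4, 0, 4.8, 0, 0, 5, 0, 4, 0, 0, 5, 0, 2, 0, 0, 1, 0, 0]
}}

```text
time_s: 49.62
ee_pos: [0.5433, 0.308, 0.2213]
tool_rot: [1.319, -2.76, -0.002]
force: [0.3, 0.2, -0.5]
grip_width: 0.321
gripper_force: 0.0
```

```bash
python3 - <<'E'
from h import *
st();w=env.capture('wrist');s=env.capture('side')
a=w['color'][0:300,:,::-1];b=cv2.resize(s['color'][195:310,120:280,::-1],(512,300),interpolation=cv2.INTER_CUBIC)
cv2.imwrite('pics/v8.png',np.vstack([a,b]))
np.savez('w8.npz',**{k:w[k] for k in w})
E
```

```text
49.62 [0.5433 0.308  0.2213] yaw 141.0 j [ 0.13  0.62 -1.11  1.3   0.51  1.62  1.55] F [ 0.3  0.2 -0.5] w 28.0 0.0
```

View pics/v8.png

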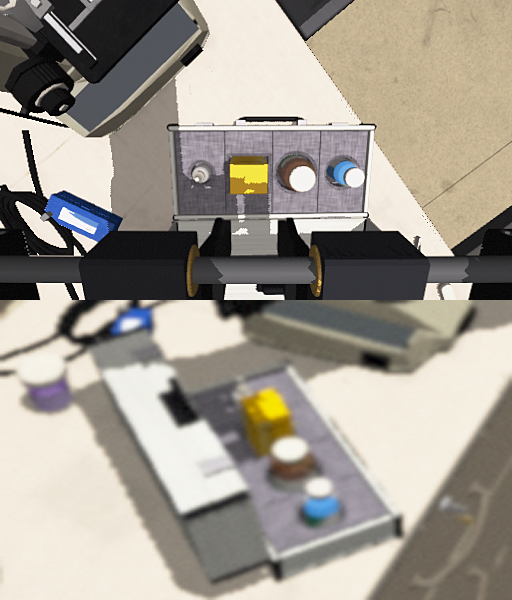

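All four stand in their wells: dropper (200,173), carton (249,175), pills (298,177), vial (348,175). Now for the lid: check what stands behind it.

```bash
python3 - <<'E'
from h import *
c=np.load('w2.npz');c={k:c[k] for k in c};d=env.capture('side')
o=np.array([.521,.327]);ex=np.array([.628,.778]);ey=np.array([-.778,.628])
def cc(p): r=p[:2]-o;return (r@ex).round(3),(r@ey).round(3),p.round(3)
print('purple wrist',cc(ray(c,115,210,.04)),'side',cc(ray(d,134,228,.03)))
for q in((205,300),(248,298),(300,300),(390,250)):print('things',q,cc(ray(c,*q,.05)))
# lid angle: lid top-edge rear corners in w2 crop (lid back bottom row) at z~.16
W=lambda x,y,z:ray(c,135+(x+.5)/3.4-.5,45+(y+.5)/3.4-.5,z)
print('front rim of lid',cc(W(10,408,.162)),cc(W(770,403,.162)))
m=(cv2.cvtColor(d['color'],cv2.COLOR_RGB2GRAY)<45).astype(np.uint8);m[:,:160]=0;m[:, 190:]=0;m[:215]=0;m[245:]=0
v,u=np.nonzero(m);print('tab side',len(u),u.min(),u.max(),v.min(),v.max())
for th in(1.6,1.65,1.7,1.75):
    P=[];
    for y in(-.022,.022):
        for r in(.12,.146):
            for h in(.004,.012):P.append(np.r_[o+ex*(.06-r*np.cos(th)+h*np.sin(th))+ey*y,.042+r*np.sin(th)+h*np.cos(th)])
    q=proj(d,P);w=proj(c,P);print(th,q.min(0).round(1),q.max(0).round(1),'w2',w.min(0).round(1),w.max(0).round(1))
E
```

```text
purple wrist (np.float64(0.164), np.float64(-0.214), array([0.791, 0.32 , 0.04 ])) side (np.float64(0.165), np.float64(-0.21), array([0.788, 0.323, 0.03 ]))
things (205, 300) (np.float64(0.324), np.float64(-0.081), array([0.787, 0.528, 0.05 ]))
things (248, 298) (np.float64(0.32), np.float64(-0.008), array([0.728, 0.571, 0.05 ]))
things (300, 300) (np.float64(0.325), np.float64(0.079), array([0.664, 0.63 , 0.05 ]))
things (390, 250) (np.float64(0.233), np.float64(0.22), array([0.496, 0.647, 0.05 ]))
front rim of lid (np.float64(0.065), np.float64(-0.121), array([0.656, 0.302, 0.162])) (np.float64(0.066), np.float64(0.119), array([0.469, 0.453, 0.162]))
tab side 61 172 180 229 241
1.6 [173.4 222.5] [183.4 241. ] w2 [227.3 165.4] [271.7 180.1]
1.65 [170.8 223.6] [181.3 242. ] w2 [227.6 170.7] [271.6 186.7]
1.7 [168.3 224.8] [179.2 243.1] w2 [227.9 175.8] [271.5 193.1]
1.75 [165.9 226.1] [177.2 244.3] w2 [228.3 180.7] [271.4 199.1]
```

{"api": "move_arm", "payload": {
  "motion": [0, 0, 2.5, 0, 0, 2, 3.6, 0, 0, 0, 2, 3.6, 0, 0, 0, 2, 3.6, 0, 0, 0, 1.9, 3.6, 0, 0, 0]
}}

```text
time_s: 50.4
ee_pos: [0.6223, 0.4508, 0.2392]
tool_rot: [1.315, -2.753, 0.001]
force: [1.7, 0.6, 0.5]
grip_width: 0.005
gripper_force: 0.0
```

{"api": "move_arm", "payload": {
  "motion": [0, 0, -3, 0, 0, 0, 0, -3, 0, 0, 0, 0, -3, 0, 0, 0, 0, -2, 0, 0, 0, 0, 0, 0, 0]
}}

```text
time_s: 51.02
ee_pos: [0.6211, 0.4496, 0.1289]
tool_rot: [1.315, -2.752, 0.001]
force: [0.3, -0.4, 0.8]
grip_width: 0.007
gripper_force: 0.0
```

```bash
cat >> h.py <<'E'
o=np.array([.521,.327]);ex=np.array([.628,.778]);ey=np.array([-.778,.628])
def cs():
    p=np.array(env.sense()['ee_pos']);r=p[:2]-o;f=np.array(env.sense()['force']);print('case',(r@ex).round(4),(r@ey).round(4),p[2].round(4),'f',(f[:2]@ex).round(1),(f[:2]@ey).round(1),f[2].round(1))
E
python3 -c "from h import *;st();cs()"
```

```text
51.02 [0.6211 0.4496 0.1289] yaw 141.0 j [-0.26  0.95 -0.97  0.9   0.69  1.65  1.5 ] F [ 0.3 -0.4  0.8] w 0.6 0.0
case 0.1583 -0.0009 0.1289 f -0.1 -0.5 0.8
```

{"api": "move_arm", "payload": {
  "motion": [-0.95, -1.15, 0, 0, 0, -0.95, -1.15, 0, 0, 0, -0.95, -1.15, 0, 0, 0, 0, 0, 0, 0, 0]
}}

```text
time_s: 51.52
ee_pos: [0.5937, 0.416, 0.1333]
tool_rot: [1.317, -2.757, -0.001]
force: [0.9, 0.9, 1.0]
grip_width: 0.005
gripper_force: 0.3
```

```bash
python3 -c "from h import *;cs()"
```

```text
case 0.1149 -0.0006 0.1333 f 1.2 -0.1 1.0
```

{"api": "move_arm", "payload": {
  "motion": [-0.95, -1.15, 0, 0, 0, -0.95, -1.15, 0, 0, 0, -0.95, -1.15, 0, 0, 0, 0, 0, 0, 0, 0]
}}

```text
time_s: 52.02
ee_pos: [0.5652, 0.3817, 0.1326]
tool_rot: [1.317, -2.757, -0.001]
force: [1.2, 0.8, 2.4]
grip_width: 0.004
gripper_force: 1.1
```

```bash
python3 - <<'E'
from h import *
cs();c=env.capture('scene')
# lid outer/tab: brightness along predicted lid front-corner positions
d=env.capture('side');g=cv2.cvtColor(d['color'],cv2.COLOR_RGB2GRAY)
cv2.imwrite('pics/k6.png',d['color'][:,:,::-1])
for y in(-.122,.122):
  for th in range(10,100,8):
    t=np.radians(th);P=[np.r_[o+ex*(.06-r*np.cos(t)+h*np.sin(t))+ey*y,.042+r*np.sin(t)+h*np.cos(t)] for r,h in((.12,.056),(.12,0))]
    q=proj(d,P);print(y,th,q.round(0).tolist(),end=' ')
  print()
E
```

```text
case 0.0703 -0.0001 0.1326 f 1.4 -0.4 2.4
-0.122 10 [[205.0, 203.0], [209.0, 215.0]] -0.122 18 [[201.0, 201.0], [208.0, 211.0]] -0.122 26 [[196.0, 200.0], [205.0, 209.0]] -0.122 34 [[191.0, 199.0], [202.0, 206.0]] -0.122 42 [[185.0, 199.0], [199.0, 204.0]] -0.122 50 [[179.0, 199.0], [194.0, 203.0]] -0.122 58 [[173.0, 200.0], [190.0, 202.0]] -0.122 66 [[167.0, 202.0], [185.0, 202.0]] -0.122 74 [[161.0, 205.0], [180.0, 202.0]] -0.122 82 [[155.0, 208.0], [174.0, 203.0]] -0.122 90 [[150.0, 212.0], [168.0, 205.0]] -0.122 98 [[145.0, 216.0], [163.0, 207.0]] 
0.122 10 [[240.0, 260.0], [243.0, 271.0]] 0.122 18 [[235.0, 259.0], [242.0, 268.0]] 0.122 26 [[230.0, 258.0], [240.0, 266.0]] 0.122 34 [[225.0, 257.0], [237.0, 264.0]] 0.122 42 [[219.0, 258.0], [233.0, 262.0]] 0.122 50 [[212.0, 259.0], [229.0, 261.0]] 0.122 58 [[206.0, 261.0], [224.0, 261.0]] 0.122 66 [[199.0, 263.0], [218.0, 261.0]] 0.122 74 [[192.0, 266.0], [212.0, 262.0]] 0.122 82 [[185.0, 270.0], [206.0, 264.0]] 0.122 90 [[179.0, 274.0], [200.0, 266.0]] 0.122 98 [[173.0, 279.0], [194.0, 269.0]]
```

{"api": "move_arm", "payload": {
  "motion": [-0.95, -1.15, 0.4, 0, 0, -0.95, -1.15, 0.3, 0, 0, -0.95, -1.15, 0.2, 0, 0, 0, 0, 0, 0, 0]
}}

```text
time_s: 52.62
ee_pos: [0.5363, 0.3467, 0.1401]
tool_rot: [1.316, -2.754, 0.0]
force: [-0.3, 0.1, -0.2]
grip_width: 0.005
gripper_force: 0.0
```

```bash
python3 - <<'E'
from h import *
cs()
a=cv2.imread('pics/k6.png');d=env.capture('side');b=d['color'][:,:,::-1];cv2.imwrite('pics/k7.png',b)
ref=cv2.imread('pics/side0.png')
for n,i in(('prev',a),('now',b)):
    f=cv2.absdiff(i,ref).max(2)>30;f=cv2.morphologyEx(f.astype(np.uint8),cv2.MORPH_OPEN,np.ones((3,3)))
    for r in(256,258,260,262,264,268):
        w=np.nonzero(f[r,150:250])[0]+150;print(n,r,[ (int(s[0]),int(s[-1])) for s in np.split(w,np.nonzero(np.diff(w)>1)[0]+1) if len(s)])
E
```

```text
case 0.0249 0.0005 0.1401 f -0.1 0.3 -0.2
prev 256 [(150, 154), (167, 191), (198, 218), (238, 249)]
prev 258 [(150, 154), (168, 191), (199, 219), (239, 249)]
prev 260 [(150, 156), (169, 187), (189, 193), (200, 219), (239, 249)]
prev 262 [(150, 156), (170, 194), (206, 219), (239, 249)]
prev 264 [(150, 157), (171, 195), (203, 219), (221, 223), (238, 249)]
prev 268 [(150, 159), (173, 193), (201, 205), (211, 213), (219, 223), (238, 249)]
now 256 [(150, 154), (167, 193), (195, 227), (238, 249)]
now 258 [(150, 154), (168, 191), (194, 227), (239, 249)]
now 260 [(150, 156), (169, 190), (194, 215), (217, 226), (239, 249)]
now 262 [(150, 156), (170, 193), (196, 214), (217, 231), (239, 249)]
now 264 [(150, 156), (158, 169), (171, 194), (196, 213), (216, 218), (220, 231), (238, 249)]
now 268 [(159, 171), (173, 191), (194, 210), (212, 214), (221, 226), (238, 249)]
```

{"api": "move_arm", "payload": {
  "motion": [-0.75, -0.95, -0.4, 0, 0, -0.75, -0.95, -0.5, 0, 0, -0.75, -0.95, -0.6, 0, 0, -0.4, -0.5, -0.6, 0, 0, 0, 0, 0, 0, 0]
}}

```text
time_s: 53.3
ee_pos: [0.5095, 0.3133, 0.1187]
tool_rot: [1.316, -2.753, -0.0]
force: [0.3, 0.3, 0.7]
grip_width: 0.007
gripper_force: 0.2
```

```bash
cat >> h.py <<'E'
def lid():
    ref=cv2.imread('pics/side0.png');b=env.capture('side')['color'][:,:,::-1]
    f=cv2.absdiff(b,ref).max(2)>30;f=cv2.morphologyEx(f.astype(np.uint8),cv2.MORPH_OPEN,np.ones((3,3)))
    for r in(258,260,262,264,268,271):
        w=np.nonzero(f[r,190:260])[0]+190;print(r,[ (int(s[0]),int(s[-1])) for s in np.split(w,np.nonzero(np.diff(w)>1)[0]+1) if len(s)])
E
python3 -c "from h import *;cs();lid()"
```

```text
case -0.0179 0.0004 0.1187 f 0.4 -0.1 0.7
258 [(192, 235), (239, 259)]
260 [(194, 229), (231, 236), (239, 259)]
262 [(195, 228), (231, 237), (239, 259)]
264 [(196, 226), (228, 259)]
268 [(194, 220), (224, 238), (240, 257)]
271 [(190, 217), (227, 234), (239, 259)]
```

{"api": "move_arm", "payload": {
  "motion": [-0.4, -0.5, -0.6, 0, 0, -0.2, -0.3, -0.7, 0, 0, 0, 0, -0.6, 0, 0, 0, 0, 0, 0, 0]
}}

```text
time_s: 53.85
ee_pos: [0.5036, 0.3052, 0.0994]
tool_rot: [1.316, -2.754, -0.001]
force: [-0.4, 0.0, -0.7]
grip_width: 0.009
gripper_force: 0.0
```

```bash
python3 -c "from h import *;cs();lid()"
```

```text
case -0.0279 -0.0002 0.0994 f -0.2 0.3 -0.7
258 [(192, 231), (239, 259)]
260 [(194, 232), (240, 259)]
262 [(195, 233), (236, 259)]
264 [(196, 233), (235, 239), (241, 259)]
268 [(190, 190), (193, 226), (229, 240), (242, 257)]
271 [(190, 223), (227, 237), (243, 259)]
```

Not yet at the end; keep pressing down in small steps, watching the vertical force.

{"api": "move_arm", "payload": {
  "motion": [0, 0, -0.5, 0, 0, 0, 0, -0.5, 0, 0, 0, 0, 0, 0, 0]
}}

```text
time_s: 54.28
ee_pos: [0.5035, 0.3054, 0.0896]
tool_rot: [1.316, -2.754, -0.001]
force: [-0.0, -0.2, 0.0]
grip_width: 0.007
gripper_force: 0.0
```

{"api": "move_arm", "payload": {
  "motion": [0, 0, -0.4, 0, 0, 0, 0, -0.3, 0, 0, 0, 0, 0, 0, 0]
}}

```text
time_s: 54.65
ee_pos: [0.5036, 0.3054, 0.0828]
tool_rot: [1.316, -2.755, -0.001]
force: [-0.2, -0.2, 0.2]
grip_width: 0.002
gripper_force: 0.0
```

```bash
python3 -c "from h import *;cs();lid()"
```

```text
case -0.0277 -0.0001 0.0828 f -0.3 0.0 0.2
258 [(191, 231), (238, 259)]
260 [(194, 232), (239, 259)]
262 [(190, 191), (195, 233), (239, 259)]
264 [(190, 192), (196, 235), (239, 241), (243, 259)]
268 [(190, 192), (194, 232), (244, 257)]
271 [(194, 226), (229, 237), (244, 259)]
```

{"api": "move_arm", "payload": {
  "motion": [0, 0, -0.3, 0, 0, 0, 0, 0, 0, 0]
}}

```text
time_s: 54.95
ee_pos: [0.5037, 0.3054, 0.0799]
tool_rot: [1.316, -2.755, -0.001]
force: [-0.7, 0.4, 0.6]
grip_width: 0.007
gripper_force: 0.2
```

{"api": "move_arm", "payload": {
  "motion": [0, 0, -0.3, 0, 0, 0, 0, 0, 0, 0]
}}

```text
time_s: 55.2
ee_pos: [0.5037, 0.3053, 0.0769]
tool_rot: [1.316, -2.755, -0.001]
force: [-1.6, -1.9, 2.1]
grip_width: 0.007
gripper_force: 0.7
```

{"api": "move_arm", "payload": {
  "motion": [0, 0, -0.2, 0, 0, 0, 0, 0, 0, 0]
}}

```text
time_s: 55.45
ee_pos: [0.5037, 0.3054, 0.075]
tool_rot: [1.316, -2.755, -0.001]
force: [-1.3, -1.7, 2.0]
grip_width: 0.008
gripper_force: 1.1
```

```bash
python3 -c "from h import *;cs();lid()"
```

```text
case -0.0277 -0.0001 0.075 f -2.2 -0.0 2.0
258 [(190, 190), (192, 202), (204, 231), (238, 259)]
260 [(190, 191), (194, 232), (239, 259)]
262 [(190, 192), (195, 233), (239, 259)]
264 [(190, 193), (196, 235), (238, 259)]
268 [(190, 194), (196, 236), (245, 257)]
271 [(195, 230), (233, 237), (245, 259)]
```

{"api": "move_arm", "payload": {
  "motion": [0, 0, -0.2, 0, 0, 0, 0, 0, 0, 0]
}}

```text
time_s: 55.75
ee_pos: [0.5038, 0.3056, 0.0745]
tool_rot: [1.316, -2.755, 0.0]
force: [-4.2, -6.8, 15.7]
grip_width: 0.005
gripper_force: 7.9
```

{"api": "move_arm", "payload": {
  "motion": [0, 0, -0.2, 0, 0, 0, 0, 0, 0, 0]
}}

```text
time_s: 56.0
ee_pos: [0.5038, 0.3056, 0.0742]
tool_rot: [1.317, -2.756, 0.001]
force: [-9.7, -10.3, 31.8]
grip_width: 0.0
gripper_force: 15.9
```

{"api": "move_arm", "payload": {
  "motion": [0, 0, -0.2, 0, 0, 0, 0, 0, 0, 0]
}}

```text
time_s: 56.25
ee_pos: [0.5039, 0.3056, 0.074]
tool_rot: [1.317, -2.756, 0.003]
force: [-14.7, -15.6, 48.8]
grip_width: 0.005
gripper_force: 24.1
```

```bash
python3 - <<'E'
from h import *
cs();lid()
d=env.capture('side')
for th in(0,2,4,6,8,12):
    t=np.radians(th);print(th,proj(d,[np.r_[o+ex*(.06-r*np.cos(t)+h*np.sin(t))+ey*.128,.042+r*np.sin(t)+h*np.cos(t)] for r,h in((.12,.056),(.12,0))]).round(1).tolist())
E
```

```text
case -0.0273 -0.0002 0.074 f -21.3 1.6 48.8
258 [(190, 190), (192, 202), (204, 231), (238, 259)]
260 [(190, 191), (194, 232), (239, 259)]
262 [(190, 193), (195, 233), (239, 259)]
264 [(190, 194), (196, 235), (238, 259)]
268 [(190, 194), (196, 236), (245, 257)]
271 [(190, 192), (195, 229), (233, 237), (245, 259)]
0 [[244.7, 264.8], [245.3, 277.0]]
2 [[243.9, 264.2], [245.2, 276.2]]
4 [[243.2, 263.6], [245.1, 275.3]]
6 [[242.3, 263.0], [244.9, 274.5]]
8 [[241.5, 262.4], [244.7, 273.7]]
12 [[239.6, 261.4], [244.1, 272.1]]
```

A hard stop at closed height, so I'll back off and check.

{"api": "move_arm", "payload": {
  "motion": [0, 0, 0.8, 0, 0, 0, 0, 3, 0, 0, 0, 0, 5, 0, 0, 0, 0, 5, 0, 0, -5, 0, 3, 0, 0]
}}

```text
time_s: 56.98
ee_pos: [0.4559, 0.3057, 0.239]
tool_rot: [1.312, -2.76, -0.005]
force: [-0.6, -0.3, 1.0]
grip_width: 0.007
gripper_force: 0.0
```

{"api": "move_arm", "payload": {
  "motion": [-5, 2, 0, 0, 0, -5, 2, 0, 0, 0, -5, 3, 0, 0, 0, 0, 4, 0, 0, 0, 0, 0, 0, 0, 0]
}}

```text
time_s: 57.6
ee_pos: [0.3011, 0.4186, 0.237]
tool_rot: [1.325, -2.751, -0.003]
force: [0.5, 0.5, 0.6]
grip_width: 0.008
gripper_force: 0.0
```

```bash
python3 - <<'E'
from h import *
st();d=env.capture('side');w=env.capture('scene')
def P(th,y,pts):
    t=np.radians(th);return [np.r_[o+ex*(.06-r*np.cos(t)+h*np.sin(t))+ey*y,.042+r*np.sin(t)+h*np.cos(t)] for r,h in pts]
for th in(0,2,4,8):print(th,'side front-top corners',proj(d,P(th,.128,[(.12,.056)])+P(th,-.128,[(.12,.056)])).round(1).tolist(),'tab',proj(d,P(th,0,[(.133,.012)])).round(1).tolist(),'seam',proj(d,P(th,.128,[(.12,0)])).round(1).tolist())
np.set_printoptions(linewidth=260)
g=cv2.cvtColor(d['color'],cv2.COLOR_RGB2GRAY)
print('cols 234..258 rows 256..290');print(g[256:290,226:256])
E
```

```text
57.6 [0.3011 0.4186 0.237 ] yaw 141.4 j [ 0.04  0.4  -1.3   1.57  0.32  1.52  1.19] F [0.5 0.5 0.6] w 0.7 0.0
0 side front-top corners [[244.7, 264.8], [208.0, 205.3]] tab [[230.0, 241.2]] seam [[245.3, 277.0]]
2 side front-top corners [[243.9, 264.2], [207.3, 204.6]] tab [[229.7, 240.3]] seam [[245.2, 276.2]]
4 side front-top corners [[243.2, 263.6], [206.5, 203.9]] tab [[229.5, 239.4]] seam [[245.1, 275.3]]
8 side front-top corners [[241.5, 262.4], [204.8, 202.6]] tab [[228.7, 237.6]] seam [[244.7, 273.7]]
cols 234..258 rows 256..290
[[134 135 133 ... 126 129 128]
 [136 136 135 ... 127 129 129]
 [134 136 134 ... 129 130 128]
 ...
 [ 89  89  90 ...  96  98  96]
 [ 90  89  90 ...  97  96  95]
 [ 90  90  87 ...  98  97  98]]
```

```bash
python3 - <<'E'
from h import *
d=env.capture('side');g=cv2.cvtColor(d['color'],cv2.COLOR_RGB2GRAY)
m=(g<60).astype(np.uint8);m[:225]=0;m[260:]=0;m[:,:212]=0;m[:,248:]=0
n,l,s,c=cv2.connectedComponentsWithStats(m);print(s[1:],c[1:].round(1))
def P(th):
    t=np.radians(th);return [np.r_[o+ex*(.06-r*np.cos(t)+h*np.sin(t))+ey*y,.042+r*np.sin(t)+h*np.cos(t)] for r in(.12,.146) for h in(.004,.012) for y in(-.022,.022)]
for th in(0,2,5,10):
    q=proj(d,P(th));print(th,q.min(0).round(1),q.max(0).round(1))
np.set_printoptions(linewidth=260,threshold=9999);print(g[226:258,216:246])
E
```

```text
[[239 225   9  14  64]
 [229 238   7   9  21]] [[244.4 229.4]
 [232.2 242.1]]
0 [223.  234.7] [237.2 249.7]
2 [222.7 233.7] [237.1 248.8]
5 [222.3 232.1] [236.8 247.5]
10 [221.3 229.7] [236.  245.5]
[[232 232 232 232 232 232 231 232 231 231 230 225 226 230 232 232 232 230 230 230 226 198 135  66  30  20  27  25  32  29]
 [233 233 233 234 233 234 232 232 232 231 230 230 230 231 232 231 231 230 231 231 229 218 168  98  44  24  26  31  33  42]
 [234 233 233 233 234 234 233 233 233 232 232 232 231 231 231 231 232 231 231 231 230 224 201 146  87  38  26  32  41  57]
 [234 234 234 233 233 234 233 232 230 232 232 233 233 232 232 231 232 232 232 232 232 229 223 195 135  66  27  38  48  60]
 [235 234 234 234 233 235 232 227 227 231 232 232 232 233 232 231 232 232 233 232 231 231 230 219 169 100  47  44  57  58]
 [235 234 234 234 234 234 232 226 226 230 233 233 234 233 231 232 232 232 231 231 231 232 230 227 200 144  89  53  53  49]
 [235 234 234 235 235 234 233 232 229 231 232 233 232 231 232 231 232 230 232 231 232 231 231 230 222 192 131  67  40  39]
 [235 235 234 235 235 235 234 234 231 23
[... 2335 characters left out ...]
135 134 135 137 133 129 134 132 130 134 134 131 126 127 130 128 128 128 127 129 129]
 [135 132 134 133 133 133 136 135 134 132 132 134 134 130 130 134 133 134 135 134 130 128 127 127 130 127 128 128 125 126]
 [135 133 135 134 134 133 133 133 132 133 132 133 131 132 132 134 136 136 135 135 134 128 126 126 128 130 128 127 127 125]
 [133 132 130 130 134 133 134 129 128 131 135 133 133 134 135 136 138 136 136 136 135 132 131 127 127 128 129 128 129 128]
 [137 134 130 131 132 132 134 125 131 133 136 133 133 135 135 136 136 135 134 137 134 134 131 131 127 125 124 127 126 124]
 [137 136 131 131 129 133 133 132 131 135 135 136 134 134 135 136 137 137 135 134 134 136 136 136 127 127 130 124 129 127]]
```

I'll check that the lid is closed by touching its top at the front and at the hinge side. Equal heights mean it is closed.

{"api": "move_arm", "payload": {
  "motion": [4.8, -3.2, -1, 0, 0, 4.8, -3.2, -2, 0, 0, 4.8, -3.2, -3, 0, 0, 4.8, -3.1, -3, 0, 0, 0, 0, -3, 0, 0]
}}

```text
time_s: 58.38
ee_pos: [0.4972, 0.2849, 0.1174]
tool_rot: [1.301, -2.762, 0.0]
force: [-1.5, 1.4, 0.0]
grip_width: 0.008
gripper_force: 0.0
```

{"api": "move_arm", "payload": {
  "motion": [0, 0, -2, 0, 0, 0, 0, -1, 0, 0, 0, 0, 0, 0, 0]
}}

```text
time_s: 58.75
ee_pos: [0.492, 0.2909, 0.0895]
tool_rot: [1.317, -2.754, -0.001]
force: [-0.3, 0.3, -0.7]
grip_width: 0.007
gripper_force: 0.0
```

```bash
python3 -c "from h import *;cs()"
```

```text
case -0.0463 -0.0001 0.0895 f 0.0 0.5 -0.7
```

{"api": "move_arm", "payload": {
  "motion": [0, 0, -0.8, 0, 0, 0, 0, -0.4, 0, 0, 0, 0, 0, 0, 0]
}}

```text
time_s: 59.12
ee_pos: [0.4922, 0.2907, 0.0772]
tool_rot: [1.317, -2.755, -0.001]
force: [0.2, 0.4, -0.6]
grip_width: 0.003
gripper_force: 0.0
```

{"api": "move_arm", "payload": {
  "motion": [0, 0, -0.2, 0, 0, 0, 0, 0, 0, 0]
}}

```text
time_s: 59.38
ee_pos: [0.4923, 0.2907, 0.0753]
tool_rot: [1.316, -2.755, -0.001]
force: [-0.0, 0.6, 0.3]
grip_width: 0.01
gripper_force: 0.0
```

{"api": "move_arm", "payload": {
  "motion": [0, 0, -0.1, 0, 0, 0, 0, 0, 0, 0]
}}

```text
time_s: 59.62
ee_pos: [0.4924, 0.2908, 0.0747]
tool_rot: [1.316, -2.755, -0.0]
force: [-0.8, -1.1, 4.4]
grip_width: 0.008
gripper_force: 2.3
```

{"api": "move_arm", "payload": {
  "motion": [0, 0, 1.2, 0, 0, 2.5, 3.1, 0, 0, 0, 2.5, 3.1, 0, 0, 0, 0, 0, -0.9, 0, 0, 0, 0, 0, 0, 0]
}}

```text
time_s: 60.25
ee_pos: [0.5417, 0.3522, 0.0767]
tool_rot: [1.316, -2.753, -0.0]
force: [-0.8, 0.1, 0.3]
grip_width: 0.006
gripper_force: 0.0
```

{"api": "move_arm", "payload": {
  "motion": [0, 0, -0.2, 0, 0, 0, 0, 0, 0, 0]
}}

```text
time_s: 60.5
ee_pos: [0.5424, 0.3519, 0.0755]
tool_rot: [1.315, -2.755, -0.0]
force: [-0.9, 0.2, -0.0]
grip_width: 0.003
gripper_force: 0.0
```

{"api": "move_arm", "payload": {
  "motion": [0, 0, -0.1, 0, 0, 0, 0, 0, 0, 0]
}}

```text
time_s: 60.75
ee_pos: [0.5425, 0.3523, 0.0748]
tool_rot: [1.316, -2.755, 0.0]
force: [-0.5, -3.7, 5.3]
grip_width: 0.007
gripper_force: 2.3
```

The contact height is the same at both ends (74.8 mm), so the lid is level and fully closed. Withdraw and hand in.

{"api": "move_arm", "payload": {
  "motion": [0, 0, 2, 0, 0, 0, 0, 5, 0, 0, 0, 0, 5, 0, 0, -4, -2, 2, 0, 0, 0, 0, 0, 0, 0]
}}

```text
time_s: 61.38
ee_pos: [0.5007, 0.3335, 0.2178]
tool_rot: [1.321, -2.757, 0.0]
force: [-0.1, -0.7, -0.2]
grip_width: 0.005
gripper_force: 0.0
```

```bash
python3 -c "from h import *;st();print(env.job_done())"
```

```text
61.38 [0.5007 0.3335 0.2178] yaw 141.1 j [ 0.11  0.59 -1.14  1.37  0.48  1.59  1.48] F [-0.1 -0.7 -0.2] w 0.4 0.0
the job is handed in; nothing more can be done
None
```

I put all four containers upright in their own wells, closed the lid fully (its top touched at the same height front and back), and handed the job in at about 61 s; no verdict came back.

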